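# Nest the wash baskets on the check-in reader

## Robot

A 6-joint arm with a two-finger parallel gripper is mounted at the origin on the work surface. World frame = base frame: x ahead of the robot, y to its left, z up, the work surface at z = 0. Lengths are in m, angles in degrees, forces in N, time in s.
With the tool pointing down it reaches from about 0.325 to 0.85 m from the base axis. Payload 15.5 kg.
Tool frame: the origin (TCP) lies on the centre line of the jaws, within the pads' length; the fingertips stand 25 mm ahead of it and the grasp point (between the pads) lies 6 mm ahead of it; z points along the fingers, y is the line along which they close (so a half turn about z gives the same grasp; the last joint's range is limited). The gripper opens to 91 mm and grips with 3 to 60 N. Pads are 32 mm wide; open, the fingers measure 118 mm over their backs; the gripper's body (76 mm by 178 mm) begins 60 mm behind the grasp point.
Start: joints at [-73.94, 28.281, 77.091, -0, 74.628, -5.472], TCP at [0.229, -0.581, 0.239] pointing down, gripper open.
Joint ranges: [-166.48, 166.48], [-47.26, 123.95], [12.59, 153.08], [-70.14, 250.14], [6.76, 159.57], [-176.63, 176.63]. Speed limits (degrees/s): [108.29, 108.29, 147.25, 172.46, 172.46, 172.46].

## Interface

Orientations are given as a 3x3 rotation matrix whose columns are the frame's x, y, z axes.
In Python, from rig import ctrl gives the robot as it stands. The module is installed in compiled form; this text tells all that it offers.
- The arm moves only by the shell command python3 -m pendant 'ROWS' [FORCE]. ROWS is JSON, a list of rows, each an object of numbers: "grip": the finger opening in cm, from 0 to 9.12; "x", "y", "z": the shift along the tool's x, y, z in cm; "rx", "ry", "rz": the turn, a rotation vector about the tool's x, y, z in rad. In form: [{"grip": .., "x": .., "y": .., "z": .., "rx": .., "ry": .., "rz": ..}, ...]. A call has 1 to 10 rows; each row is the pose to reach, as a shift and turn from the pose commanded when the call began, along the tool's axes at that moment; what a row does not reach only later rows make up. A row lasts 1/10 s, in which the tool goes at most 50 mm and 8.59 degrees, less where a joint would pass 70% of its speed; a pose out of reach is approached as far as the arm can. A call with a gripper value outside its range is refused whole. The fingers move at their own pace and stop on an object; FORCE is the grip in N (left out, the last holds). Time passes only in rows, so rows that repeat a pose let the fingers close. It gives the time, the measured TCP pose, the force, the opening and the grip force at its end, in the units of the state.
- ctrl.read_state(): the state, without advancing time (a new reading comes with each control period).
- ctrl.snapshot(name): name is "scene" or "top" or "wrist"; returns a dict with "frame" (384x512x3 uint8, red, green, blue), "fx", "fy", "cx", "cy" (pixels), "dist_coeffs" ([k1, k2, p1, p2, k3] as OpenCV has them; the pictures are not rectified), "rvec" (rotation vector, rad) and "tvec" (3), from world to camera coordinates, as OpenCV has them. Camera axes: x right, y down, z forward; pixel columns grow to the right and rows downward; lengths in m; the calibration is good to about 2 mm. A picture is of the moment at which its call begins. There is no depth.
- ctrl.sign_off(): hands the job in; it is judged then, once.
Trained networks look in the newest picture that a camera, given by its name, has taken for a name from the list of things; names that differ only in an ending like _2 or _b are one class to them, and where a whole thing is asked for, a point or a joint stands for the part that bears it (a point fixed in the world has none). Each returns a list of dicts, best first, with "score" (0 to 1); they miss things now and then, are a little off and sometimes report something else, mostly with a low value. They report only what shows in the picture. A call takes as long as a camera call.
- ctrl.cut_out(name, camera): "pixels" (384x512 bool, what is visible of it) and "uv" ([column, row] in pixels, amid what is visible of it).
The state is a dict: "clock": time; "joint_positions": joint angles; "qvel": joint speeds; "joint_torque": joint torques, N m; "tool_pos": TCP position; "tool_rot": TCP orientation; "wrist_force": force on the tool from outside, world axes, zero at the start; "ft_torque": the same for the moment, N m; "width": finger opening in m; "grip_force": force on a finger pad.
Only numpy, scipy, OpenCV 4.12 (cv2) and the standard library are available. Lean on these libraries where they do the work, as an engineer would, in place of code of your own. Each camera call takes 0.05 s, during which the arm holds its last target. There are 200 camera calls.

## Task

Book the washed basket set in at the reader. Take the lid off the reader's deck and lay it flat on the bench clear of the reader, then nest all the wash baskets upright on the deck, one inside the other from the largest to the smallest, centred and with every handle facing the pointer; lay the lid flat and centred on the largest basket with its slot around the row of handles, and last press the key fully down. Leave the set standing on the deck and do not disturb the wash bottle, the glove carton or the parts bin.

Things in the scene. Friction and masses are not known exactly. Their poses are not given: they have to be found in the camera images.
- basket_1: Largest wash basket (always present): perforated steel cup, straight sided, outside diameter 144 mm, wall 3, floor 4 thick, 60 high, about 200 g. Origin: centre of its underside; z up. A flat upright handle strap stands on the outside of the wall on the -x side: 18 mm wide (along y), 4 thick, rising to 110 mm above the underside.
- basket_1_handle (a point): Grip point on the handle strap of that basket, mid-thickness, 92 mm above the basket's underside and 18 mm below the strap's top (74 mm from the basket's axis, on -x); pinch it across the 18 mm width.
- basket_2: Second wash basket (may be absent): perforated steel cup, straight sided, outside diameter 114 mm, wall 3, floor 4 thick, 55 high, about 150 g. Origin: centre of its underside; z up. A flat upright handle strap stands on the outside of the wall on the -x side: 18 mm wide (along y), 4 thick, rising to 110 mm above the underside.
- basket_2_handle (a point): Grip point on the handle strap of that basket, mid-thickness, 92 mm above the basket's underside and 18 mm below the strap's top (59 mm from the basket's axis, on -x); pinch it across the 18 mm width.
- basket_3: Third wash basket (may be absent): perforated steel cup, straight sided, outside diameter 84 mm, wall 3, floor 4 thick, 50 high, about 110 g. Origin: centre of its underside; z up. A flat upright handle strap stands on the outside of the wall on the -x side: 18 mm wide (along y), 4 thick, rising to 110 mm above the underside.
- basket_3_handle (a point): Grip point on the handle strap of that basket, mid-thickness, 92 mm above the basket's underside and 18 mm below the strap's top (44 mm from the basket's axis, on -x); pinch it across the 18 mm width.
- basket_4: Smallest wash basket (may be absent): perforated steel cup, straight sided, outside diameter 54 mm, wall 3, floor 4 thick, 45 high, about 70 g. Origin: centre of its underside; z up. A flat upright handle strap stands on the outside of the wall on the -x side: 18 mm wide (along y), 4 thick, rising to 110 mm above the underside.
- basket_4_handle (a point): Grip point on the handle strap of that basket, mid-thickness, 92 mm above the basket's underside and 18 mm below the strap's top (29 mm from the basket's axis, on -x); pinch it across the 18 mm width.
- lid: Slotted lid: flat steel disc, diameter 150 mm, 4 thick, 180 g. A slot 44 mm wide runs from its -x rim inward to x = -14 mm; the handle straps stand up through it. Origin: centre of underside, z up. On top a black bar grip, 44 mm long along x (-12 to 32), 16 wide along y, top 40 mm above the underside. Starts lying flat on the reader's deck.
- lid_grip (a point): Middle of the lid's bar grip, 10 mm to +x of the lid's centre, 28 mm above the underside; pinch it across y, 16 mm wide.
- lid_slot (a point): Point in the lid's slot, 60 mm from the lid's centre on its -x side, at the underside.
- reader: Check-in reader fixed to the bench: grey round housing, diameter 170 mm, 30 high, with a white round deck (diameter 152) 34 mm above the bench; black pointer on a tongue on the -x side (out to 104 mm); console on the +y side (x -108 to -12, y 55 to 145, 30 mm high) with display and key. Origin under the deck's centre at bench level; x, y turn with it.
- deck (a point): Centre of the deck's surface, 34 mm above the bench; its axes are those of the reader, so the pointer lies on its -x side.
- pointer (a point): Tip of the black triangular pointer (34 mm above the bench), 80 mm from the deck's centre on the reader's -x side; it shows which way the handles must face.
- key (a joint): Travel of the key on the console: 0 released, 0.006 m fully down; springs back; about 5 N pushes it fully down.
- key_top (a point): Centre of the top of the key (round, black, 30 mm in diameter), 48 mm above the bench when released; press straight down.
- wash_bottle: Bystander: clear wash bottle, 66 mm in diameter, 170 mm high; origin at the centre of its underside.
- glove_box: Bystander: glove carton 120 x 230 x 75 mm; origin at the centre of its underside.
- parts_bin: Bystander: blue parts bin 130 x 100 x 55 mm; origin at the centre of its underside.

How it is judged (in metres and radians):
On the way, in this order (a step that is already met when the one before it is completed fails the run):
1. the lid lies flat on the bench, clear of the deck (horizontal distance between lid and deck above 0.13 m and height (world z) of lid below 0.008 m and angle between lid's own z axis and vertical below 0.06 rad), for 0.2 s.
2. all baskets present stand nested and centred on the deck with their handles facing the pointer, lid not yet on (horizontal distance between each of basket_1, basket_2, basket_3, basket_4 and deck below 0.012 m and z of basket_1 in the frame of deck between -0.003 and 0.004 m and angle between each of basket_1, basket_2, basket_3, basket_4's own z axis and vertical below 0.06 rad and angle between the x axis of each of basket_1, basket_2, basket_3, basket_4 and the x axis of deck, either way round below 0.2 rad and x of each of basket_1_handle, basket_2_handle, basket_3_handle, basket_4_handle in the frame of deck below 0 m and z of basket_2 in the frame of deck between -0.003 and 0.008 m and z of basket_3 in the frame of deck between -0.003 and 0.012 m and z of basket_4 in the frame of deck between -0.003 and 0.016 m and linear speed of each of basket_1, basket_2, basket_3, basket_4 below 0.02 m/s and horizontal distance between lid and deck above 0.05 m), for 0.2 s.
3. the lid lies flat on the largest basket, its slot around the handles (horizontal distance between each of lid, basket_1, basket_2, basket_3, basket_4 and deck below 0.012 m and z of lid in the frame of deck between 0.056 and 0.064 m and angle between each of lid, basket_1, basket_2, basket_3, basket_4's own z axis and vertical below 0.06 rad and angle between the x axis of each of lid, basket_1, basket_2, basket_3, basket_4 and the x axis of deck, either way round below 0.2 rad and x of each of lid_slot, basket_1_handle, basket_2_handle, basket_3_handle, basket_4_handle in the frame of deck below 0 m and z of basket_1 in the frame of deck between -0.003 and 0.004 m and z of basket_2 in the frame of deck between -0.003 and 0.008 m and z of basket_3 in the frame of deck between -0.003 and 0.012 m and z of basket_4 in the frame of deck between -0.003 and 0.016 m), for 0.2 s.
4. the key is pressed fully down (value of joint key above 0.0048 m and horizontal distance between lid and deck below 0.012 m and z of lid in the frame of deck between 0.056 and 0.064 m and angle between lid's own z axis and vertical below 0.06 rad and angle between the x axis of lid and the x axis of deck, either way round below 0.2 rad and x of lid_slot in the frame of deck below 0 m), for 0.05 s.
At the end, for the whole second after the job is handed in: All baskets present nested upright on the deck, each down on the next larger one's floor, within 12 mm of its centre, handle to the pointer within 11 deg; lid flat on the largest (12 mm, 11 deg), slot around the handles; key pressed and released; all at rest (all of step 3 and linear speed of each of basket_1, basket_2, basket_3, basket_4, lid below 0.02 m/s and value of joint key below 0.002 m); the robot touches nothing.
It fails at once if the wash bottle is disturbed (moved more than 30 mm) (distance of wash_bottle from where it was at the start of the episode above 0.03 m).
It fails at once if the glove box is disturbed (moved more than 30 mm) (distance of glove_box from where it was at the start of the episode above 0.03 m).
It fails at once if the parts bin is disturbed (moved more than 30 mm) (distance of parts_bin from where it was at the start of the episode above 0.03 m).
Of basket_2, basket_3, basket_4 only 2 to 3 are there at a start; the rules pass over those that are not, and their reading is None.
At some moment in a run one of basket_1, basket_2, basket_3, basket_4 may be knocked a few centimetres aside while the robot is not near it.
It also fails if it takes over 210 s, if anything falls off the work surface, if the arm or the gripper's body presses on something with over 40 N, if the wrist force passes 120 N, or if a joint passes its speed limit or range.

## Working session

There is one attempt and no reset: what is moved stays moved. The work goes in short steps, Python scripts to look and compute and a shell command to move; the robot and the scene stay as the last step left them, time stands still between calls to the robot, and variables do not carry over. Pictures are saved under pics/ and viewed, at most 14 in all, crops included, and the job is handed in when it is done.

```bash
mkdir -p pics; cat > h.py <<'E'
import numpy as np,cv2
from rig import ctrl
def snap(n,save=None):
    s=ctrl.snapshot(n)
    if save: cv2.imwrite('pics/'+save+'.png',cv2.cvtColor(s['frame'],cv2.COLOR_RGB2BGR))
    return s
def K(s): return np.array([[s['fx'],0,s['cx']],[0,s['fy'],s['cy']],[0,0,1.]])
def ray(s,uv):
    p=cv2.undistortPoints(np.array([[uv]],float),K(s),np.array(s['dist_coeffs'],float))[0,0]
    R=cv2.Rodrigues(np.array(s['rvec'],float))[0];t=np.array(s['tvec'],float).ravel()
    d=R.T@np.array([p[0],p[1],1]);return -R.T@t,d/np.linalg.norm(d)
def atz(s,uv,z):
    c,d=ray(s,uv);return c+d*(z-c[2])/d[2]
def proj(s,P):
    return cv2.projectPoints(np.atleast_2d(np.array(P,float)),np.array(s['rvec'],float),np.array(s['tvec'],float),K(s),np.array(s['dist_coeffs'],float))[0][:,0]
def tri(rs):
    A=np.zeros((3,3));b=np.zeros(3)
    for c,d in rs:
        M=np.eye(3)-np.outer(d,d);A+=M;b+=M@c
    return np.linalg.solve(A,b)
E
python3 - <<'E'
from h import *
a={n:snap(n,n+'0') for n in('scene','top')}
for n in a:
  for o in('basket_1','basket_1_handle','lid','lid_grip','reader','pointer','key_top','wash_bottle','glove_box','parts_bin'):
    try:
      for d in ctrl.cut_out(o,n): print(n,o,round(d['score'],2),np.round(d['uv']),d['pixels'].sum(),np.round(atz(a[n],d['uv'],0.03),3))
    except Exception as e: print(n,o,e)
s=ctrl.read_state();print(s['clock'],s['tool_rot'])
E
```

```text
scene basket_1 0.93 [263. 155.] 1184 [0.429 0.285 0.03 ]
scene basket_1 0.92 [182. 297.] 1467 [ 0.617 -0.329  0.03 ]
scene basket_1 0.83 [148. 253.] 721 [ 0.421 -0.293  0.03 ]
scene basket_1_handle 0.56 [261. 158.] 1332 [0.435 0.268 0.03 ]
scene basket_1_handle 0.33 [218. 207.] 1257 [ 0.47  -0.008  0.03 ]
scene lid 0.75 [226. 218.] 1080 [ 0.521 -0.026  0.03 ]
scene lid_grip 0.92 [228. 216.] 1120 [ 0.522 -0.019  0.03 ]
scene reader 0.92 [216. 208.] 1362 [ 0.466 -0.017  0.03 ]
scene pointer 0.57 [218. 210.] 1307 [ 0.477 -0.021  0.03 ]
scene key_top 0.49 [226. 186.] 32 [0.424 0.079 0.03 ]
scene key_top 0.38 [219. 211.] 1439 [ 0.483 -0.019  0.03 ]
scene wash_bottle 0.59 [241. 302.] 780 [ 0.765 -0.23   0.03 ]
scene wash_bottle 0.45 [219. 208.] 1221 [ 0.475 -0.012  0.03 ]
scene glove_box 0.86 [289. 115.] 1755 [0.371 0.532 0.03 ]
scene parts_bin 0.9 [286. 268.] 1576 [ 0.797 -0.052  0.03 ]
top basket_1 0.9 [199. 238.] 1790 [0.451 0.279 0.03 ]
top basket_1 0.86 [383. 254.] 680 [ 0.413 -0.298  0.03 ]
top basket_1 0.85 [394. 186.] 1210 [ 0.627 -0.336  0.03 ]
top basket_1_handle 0.64 [202. 243.] 1749 [0.436 0.267 0.03 ]
top lid 0.93 [294. 218.] 1430 [ 0.521 -0.019  0.03 ]
top lid_grip 0.69 [294. 220.] 1525 [ 0.515 -0.019  0.03 ]
top reader 0.77 [278. 237.] 1681 [0.461 0.032 0.03 ]
top pointer 0.76 [278. 236.] 1501 [0.462 0.032 0.03 ]
top key_top 0.43 [265. 245.] 36 [0.434 0.07  0.03 ]
top key_top 0.34 [394. 185.] 1160 [ 0.63  -0.337  0.03 ]
top wash_bottle 0.62 [373. 136.] 646 [ 0.79 -0.27  0.03]
top wash_bottle 0.56 [200. 240.] 1807 [0.445 0.273 0.03 ]
top glove_box 0.95 [114. 265.] 3301 [0.36  0.541 0.03 ]
top parts_bin 0.9 [307. 128.] 1466 [ 0.809 -0.058  0.03 ]
top parts_bin 0.49 [386. 256.] 742 [ 0.406 -0.307  0.03 ]
1.1 [[ 9.30217699e-01  3.67008218e-01 -2.39783827e-05]
 [ 3.67008218e-01 -9.30217699e-01  1.31875422e-05]
 [-1.74651797e-05 -2.10675486e-05 -1.00000000e+00]]
```

View pics/top0.png

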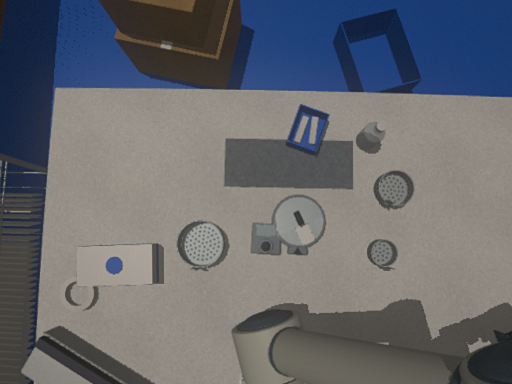

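View pics/scene0.png

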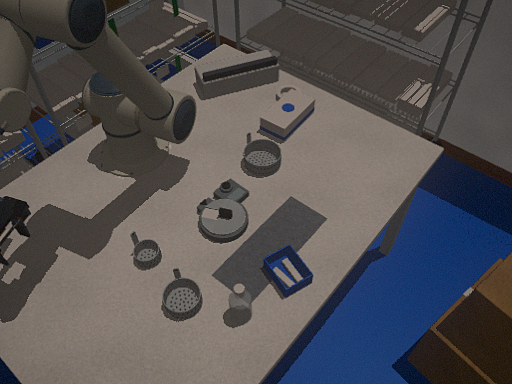

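The top view shows three baskets, large at (202,244), medium at (394,188) and small at (382,253), with all handles toward the robot. The reader and lid are at (298,222) with the pointer at (298,250) and the key at (265,245). basket_4 is not visible, but the arm hides the bottom of the picture, so I will check again once it has moved.

```bash
python3 -m pendant '[{"x":23,"y":-21,"z":-8},{"x":23,"y":-21,"z":-8},{"x":23,"y":-21,"z":-8},{"x":23,"y":-21,"z":-8},{"x":23,"y":-21,"z":-8},{"x":23,"y":-21,"z":-8},{"x":23,"y":-21,"z":-8},{"x":23,"y":-21,"z":-8},{"x":23,"y":-21,"z":-8},{"x":23,"y":-21,"z":-8}]'
python3 - <<'E'
from h import *
a={n:snap(n,n+'1') for n in('wrist','top')}
s=a['wrist'];c,d=ray(s,(256,192));print(c,d,s['fx'],ctrl.read_state()['tool_pos'])
for o in('basket_1','basket_1_handle','lid','reader'):
      for d in ctrl.cut_out(o,'wrist'): print(o,round(d['score'],2),np.round(d['uv']),d['pixels'].sum(),np.round(atz(s,d['uv'],0.03),3))
E
```

```text
[ 0.30762818 -0.55047181  0.38521608] [-0.26567887 -0.11083471 -0.95766926] 342.032684433659 [ 0.22938571 -0.58137413  0.23890657]invalid input at $[0]: expected keys grip, x, y, z, rx, ry, rz
```

View pics/wrist1.png

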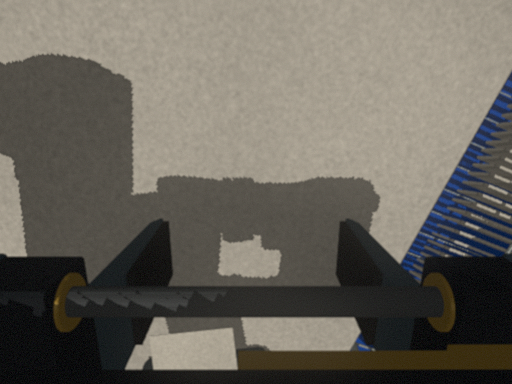

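View pics/top1.png

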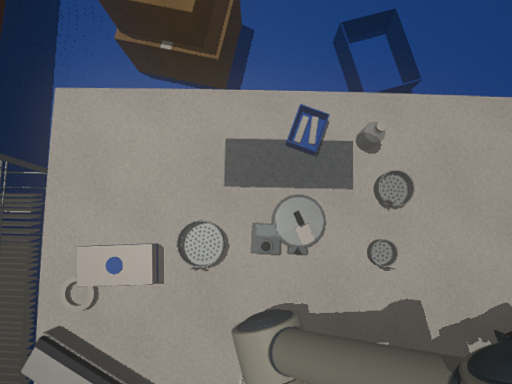

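The first call was refused because every row needs all the keys; the arm has not moved. In the wrist picture the camera looks from ahead of the tool back towards the fingers.

```bash
python3 -m pendant '[{"grip":9,"x":22,"y":-21,"z":-8,"rx":0,"ry":0,"rz":0},{"grip":9,"x":22,"y":-21,"z":-8,"rx":0,"ry":0,"rz":0},{"grip":9,"x":22,"y":-21,"z":-8,"rx":0,"ry":0,"rz":0},{"grip":9,"x":22,"y":-21,"z":-8,"rx":0,"ry":0,"rz":0},{"grip":9,"x":22,"y":-21,"z":-8,"rx":0,"ry":0,"rz":0},{"grip":9,"x":22,"y":-21,"z":-8,"rx":0,"ry":0,"rz":0},{"grip":9,"x":22,"y":-21,"z":-8,"rx":0,"ry":0,"rz":0},{"grip":9,"x":22,"y":-21,"z":-8,"rx":0,"ry":0,"rz":0},{"grip":9,"x":22,"y":-21,"z":-8,"rx":0,"ry":0,"rz":0},{"grip":9,"x":22,"y":-21,"z":-8,"rx":0,"ry":0,"rz":0}]'
python3 - <<'E'
from h import *
a={n:snap(n,n+'2') for n in('wrist','top')}
s=a['wrist']
for o in('basket_1','basket_1_handle','lid','reader'):
      for d in ctrl.cut_out(o,'wrist'): print(o,round(d['score'],2),np.round(d['uv']),d['pixels'].sum(),np.round(atz(s,d['uv'],0.03),3))
for d in ctrl.cut_out('basket_1','top'): print(round(d['score'],2),np.round(d['uv']),d['pixels'].sum(),np.round(atz(a['top'],d['uv'],0.03),3))
E
```

```text
clock: 2.4
tool_pos: [0.3565, -0.3063, 0.3184]
tool_rot: [[0.931, 0.366, -0.001], [0.366, -0.931, 0.0], [-0.0, -0.0, -1.0]]
wrist_force: [0.1, 0.1, 1.1]
width: 0.0898
grip_force: 0.0
basket_1 0.95 [262. 106.] 4324 [ 0.419 -0.292  0.03 ]
basket_1 0.57 [352.   0.] 255 [ 0.565 -0.343  0.03 ]
basket_1_handle 0.61 [68. 15.] 3173 [ 0.432 -0.046  0.03 ]
reader 0.93 [71. 14.] 3103 [ 0.434 -0.05   0.03 ]
0.91 [201. 242.] 1830 [0.44 0.27 0.03]
0.87 [392. 186.] 1197 [ 0.628 -0.329  0.03 ]
0.81 [384. 255.] 754 [ 0.41  -0.302  0.03 ]
0.5 [374. 136.] 610 [ 0.788 -0.273  0.03 ]
0.3 [266. 246.] 30 [0.43  0.068 0.03 ]
```

View pics/wrist2.png

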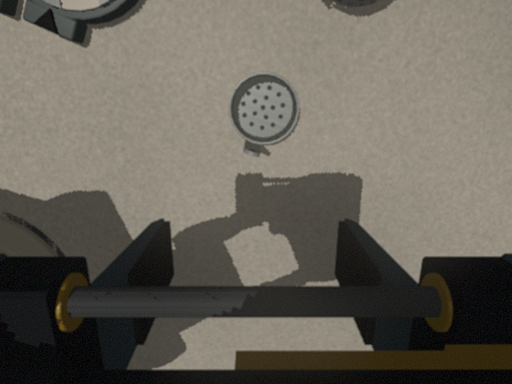

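The wrist picture shows the small basket with its rim centred at (265,108) and the strap at (255,148); the reader is at the upper left. Next I look at the lid.

```bash
python3 -m pendant '[{"grip":9,"x":17,"y":-19.5,"z":0,"rx":0,"ry":0,"rz":0},{"grip":9,"x":17,"y":-19.5,"z":0,"rx":0,"ry":0,"rz":0},{"grip":9,"x":17,"y":-19.5,"z":0,"rx":0,"ry":0,"rz":0},{"grip":9,"x":17,"y":-19.5,"z":0,"rx":0,"ry":0,"rz":0},{"grip":9,"x":17,"y":-19.5,"z":0,"rx":0,"ry":0,"rz":0},{"grip":9,"x":17,"y":-19.5,"z":0,"rx":0,"ry":0,"rz":0},{"grip":9,"x":17,"y":-19.5,"z":0,"rx":0,"ry":0,"rz":0},{"grip":9,"x":17,"y":-19.5,"z":0,"rx":0,"ry":0,"rz":0}]'
python3 - <<'E'
from h import *
a={n:snap(n,n+'3') for n in('wrist','top')}
for n in a:
  for o in('lid','lid_grip','pointer','key_top'):
      for d in ctrl.cut_out(o,n): print(n,o,round(d['score'],2),np.round(d['uv']),d['pixels'].sum(),np.round(atz(a[n],d['uv'],0.04),3))
E
```

```text
clock: 3.55
tool_pos: [0.4434, -0.0623, 0.3189]
tool_rot: [[0.93, 0.367, -0.0], [0.367, -0.93, -0.0], [-0.0, 0.0, -1.0]]
wrist_force: [-0.2, -0.6, -0.1]
width: 0.0902
grip_force: 0.0
wrist lid 0.62 [248.  86.] 10744 [ 0.522 -0.023  0.04 ]
wrist lid 0.35 [27. 67.] 6214 [0.447 0.225 0.04 ]
wrist lid_grip 0.62 [244.  88.] 10956 [ 0.518 -0.019  0.04 ]
wrist lid_grip 0.37 [24. 63.] 6254 [0.45  0.229 0.04 ]
wrist pointer 0.94 [186. 117.] 10544 [0.461 0.034 0.04 ]
wrist key_top 0.6 [146. 130.] 514 [0.427 0.074 0.04 ]
top lid 0.78 [292. 217.] 1233 [ 0.521 -0.011  0.04 ]
top lid_grip 0.74 [290. 215.] 1223 [ 0.527 -0.004  0.04 ]
top pointer 0.88 [272. 232.] 1186 [0.474 0.052 0.04 ]
top pointer 0.62 [294. 216.] 1355 [ 0.527 -0.018  0.04 ]
```

View pics/wrist3.png

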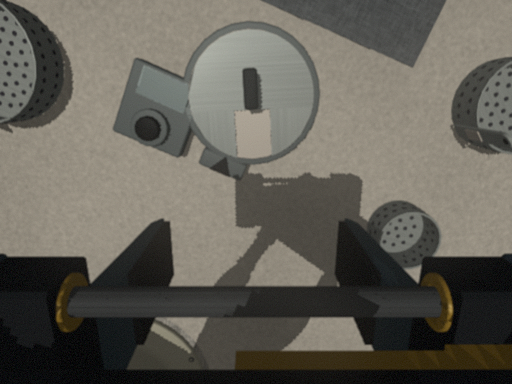

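The picture shows the lid centred at (253,92), the bar from (250,68) to (252,110), the slot below it to (254,157), the pointer at (222,165) and the key at (149,126). I'll now measure them accurately.

```bash
cat >> h.py <<'E'
def fitc(P):
    from scipy.optimize import least_squares
    f=lambda p:np.hypot(P[:,0]-p[0],P[:,1]-p[1])-p[2]
    r=least_squares(f,[*P.mean(0)[:2],.07],loss='soft_l1',f_scale=.001);return r.x
def onz(s,pts,z): return np.array([atz(s,p,z) for p in pts])[:,:2]
def pca(P):
    c=P.mean(0);w,v=np.linalg.eigh(np.cov((P-c).T));return c,np.degrees(np.arctan2(v[1,1],v[0,1])),2*np.sqrt(3*w)
E
cat > m1.py <<'E'
from h import *
s=snap('wrist');im=s['frame'];g=cv2.cvtColor(im,cv2.COLOR_RGB2GRAY)
d=ctrl.cut_out('lid','wrist')[0];m=d['pixels'].astype(np.uint8)
cs=max(cv2.findContours(cv2.morphologyEx(m,cv2.MORPH_CLOSE,np.ones((25,25))),0,1)[0],key=len)[:,0]
h=cv2.convexHull(cs)[:,0]
P=onz(s,cs,.038);c=fitc(P);print('lid circle z.038',c)
mm=np.zeros_like(g);cv2.fillConvexPoly(mm,h,1);mm=cv2.erode(mm,np.ones((15,15)))
dk=((g<60)&(mm>0)).astype(np.uint8)
n,l,st,ce=cv2.connectedComponentsWithStats(dk);k=1+st[1:,4].argmax()
ys,xs=np.where(l==k);print('bar',st[k],pca(onz(s,np.c_[xs,ys],.070)))
d=ctrl.cut_out('key_top','wrist')
if d:
  cs=max(cv2.findContours(d[0]['pixels'].astype(np.uint8),0,1)[0],key=len)[:,0];print('key',fitc(onz(s,cs,.048)))
cv2.imwrite('pics/crop.png',cv2.cvtColor(cv2.resize(im[0:200,100:340],None,fx=3,fy=3,interpolation=cv2.INTER_CUBIC),cv2.COLOR_RGB2BGR))
d=ctrl.cut_out('reader','wrist')[0];print(d['pixels'].sum())
E
python3 m1.py
```

```text
lid circle z.038 [ 0.51276853 -0.02992928  0.07336859]
bar [244  69  15  41 415] (array([ 0.51895831, -0.02849764]), np.float64(-155.5147924169936), array([0.0150736 , 0.04151211]))
10589
```

View pics/crop.png

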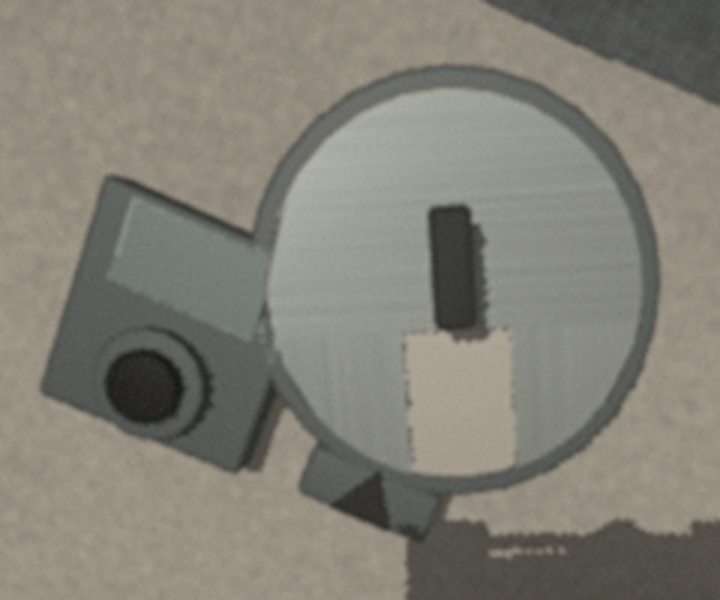

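```bash
cat > m2.py <<'E'
from h import *
from scipy.optimize import least_squares
s=snap('wrist');q=lambda L,z:onz(s,[(100+(u+.5)/3-.5,(v+.5)/3-.5) for u,v in L],z)
C=q([(455,65),(540,84),(620,150),(660,270),(650,340),(600,430),(490,492),(350,115),(280,190)],.03)
print('housing',fitc(C))
X=q([(110,177),(42,391),(240,472)],.03);T=q([(383,471)],.034);B=q([(330,505),(390,528)],.034);Ky=q([(144,386)],.048)[0]
M=np.array([[-.012,.145],[-.108,.145],[-.108,.055]])
def R(a):return np.array([[np.cos(a),-np.sin(a)],[np.sin(a),np.cos(a)]])
def f(p):
  W=lambda m:m@R(p[2]).T+p[:2]
  return np.r_[(W(M)-X).ravel(),(W(np.array([[-.08,0]]))-T).ravel(),np.hypot(*(C-p[:2]).T)-.085]
r=least_squares(f,[.51,-.03,0]);p=r.x;print('reader',p[:2],np.degrees(p[2]),np.round(r.fun*1e3,1))
print('key world',Ky,'local',(Ky-p[:2])@R(p[2]));print('tri local',(np.r_[T,B]-p[:2])@R(p[2]))
S=q([(405,332),(412,468),(510,330),(516,465)],.038);print('slot dir',np.degrees(np.arctan2(*(S[0]-S[1])[::-1])),np.degrees(np.arctan2(*(S[2]-S[3])[::-1])),'slot mid',S.mean(0))
G=q([(430,207),(470,207),(476,329),(436,329)],.074);print('bar',G.mean(0),np.degrees(np.arctan2(*(G[0]-G[3])[::-1])),np.degrees(np.arctan2(*(G[1]-G[2])[::-1])),np.linalg.norm(G[0]-G[3]),np.linalg.norm(G[0]-G[1]))
L=q([(450,88),(540,110),(610,170),(642,260),(268,290),(300,180),(350,120),(625,370)],.038);print('lid',fitc(L))
st=ctrl.read_state();print(st['tool_pos'],np.degrees(np.arctan2(st['tool_rot'][1][0],st['tool_rot'][0][0])),st['clock'])
E
python3 m2.py
```

```text
housing [ 0.5130822  -0.03287047  0.08195462]
reader [ 0.51116677 -0.03218587] -2.340031139051417 [ 2.6  0.8 -1.7  1.2 -3.1 -0.7 -1.2  0.2  0.2 -0.2 -0.7 -2.3 -3.4 -3.2
 -1.8 -5.6 -3.9]
key world [0.43247583 0.0721933 ] local [-0.08288711  0.10107919]
tri local [[-0.07878511 -0.00012943]
 [-0.10167103  0.01500496]
 [-0.10060208 -0.01249273]]
slot dir 23.65633771821156 24.952080399962128 slot mid [ 0.47292116 -0.04871205]
bar [ 0.52010468 -0.02715317] 24.029218935635566 24.677322420710272 0.04260983242916143 0.014348159369022104
lid [ 0.51156037 -0.0315076   0.07521435]
[ 0.44354214 -0.0614881   0.31892182] 21.53587811332721 4.3
```

```bash
python3 -m pendant '[{"grip":6,"x":8.4,"y":-0.4,"z":8,"rx":0,"ry":0,"rz":-0.049},{"grip":6,"x":8.4,"y":-0.4,"z":12,"rx":0,"ry":0,"rz":-0.049},{"grip":6,"x":8.4,"y":-0.4,"z":16,"rx":0,"ry":0,"rz":-0.049},{"grip":6,"x":8.4,"y":-0.4,"z":20,"rx":0,"ry":0,"rz":-0.049},{"grip":6,"x":8.4,"y":-0.4,"z":20,"rx":0,"ry":0,"rz":-0.049}]'
python3 - <<'E'
from h import *
a={n:snap(n,n+'4') for n in('wrist','top','scene')}
cv2.imwrite('pics/c4.png',np.hstack([cv2.imread('pics/wrist4.png')[100:384],cv2.resize(cv2.imread('pics/scene4.png')[150:292,150:300],(300,284))]))
E
```

```text
clock: 4.8
tool_pos: [0.5191, -0.0263, 0.1153]
tool_rot: [[0.911, 0.413, -0.004], [0.413, -0.911, 0.001], [-0.003, -0.002, -1.0]]
wrist_force: [0.5, 0.2, 0.2]
width: 0.0603
grip_force: 0.0
```

View pics/c4.png

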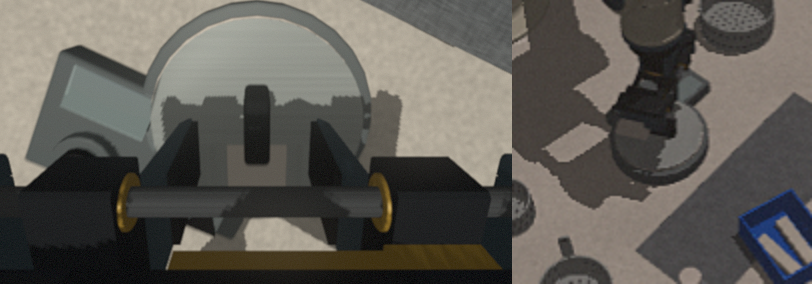

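The bar at (257,225) sits midway between the fingers, in line with the jaws. Descend, close and lift.

```bash
python3 -m pendant '[{"grip":6,"x":0,"y":0,"z":2.5,"rx":0,"ry":0,"rz":0},{"grip":6,"x":0,"y":0,"z":4.6,"rx":0,"ry":0,"rz":0},{"grip":6,"x":0,"y":0,"z":4.6,"rx":0,"ry":0,"rz":0},{"grip":1,"x":0,"y":0,"z":4.6,"rx":0,"ry":0,"rz":0},{"grip":1,"x":0,"y":0,"z":4.6,"rx":0,"ry":0,"rz":0},{"grip":1,"x":0,"y":0,"z":4.6,"rx":0,"ry":0,"rz":0},{"grip":1,"x":0,"y":0,"z":4.6,"rx":0,"ry":0,"rz":0},{"grip":1,"x":0,"y":0,"z":4.6,"rx":0,"ry":0,"rz":0},{"grip":1,"x":0,"y":0,"z":4.6,"rx":0,"ry":0,"rz":0},{"grip":1,"x":0,"y":0,"z":4.6,"rx":0,"ry":0,"rz":0}]' 30
python3 -m pendant '[{"grip":1,"x":0,"y":0,"z":-2,"rx":0,"ry":0,"rz":0},{"grip":1,"x":0,"y":0,"z":-6,"rx":0,"ry":0,"rz":0},{"grip":1,"x":0,"y":0,"z":-10,"rx":0,"ry":0,"rz":0},{"grip":1,"x":0,"y":0,"z":-10,"rx":0,"ry":0,"rz":0}]'
```

```text
clock: 5.95
tool_pos: [0.5203, -0.027, 0.0731]
tool_rot: [[0.911, 0.412, 0.0], [0.412, -0.911, -0.0], [0.0, 0.0, -1.0]]
wrist_force: [0.0, -0.0, 5.5]
width: 0.016
grip_force: 30.0
clock: 6.35
tool_pos: [0.5224, -0.0273, 0.1772]
tool_rot: [[0.911, 0.412, 0.007], [0.412, -0.911, -0.001], [0.006, 0.004, -1.0]]
wrist_force: [0.3, -0.6, -2.1]
width: 0.0161
grip_force: 30.0
```

```bash
python3 -m pendant '[{"grip":1,"x":-2,"y":3,"z":-3,"rx":0,"ry":0,"rz":0},{"grip":1,"x":-5,"y":7.5,"z":-4,"rx":0,"ry":0,"rz":0},{"grip":1,"x":-8,"y":12,"z":-4,"rx":0,"ry":0,"rz":0},{"grip":1,"x":-11,"y":16.5,"z":-4,"rx":0,"ry":0,"rz":0},{"grip":1,"x":-14,"y":21,"z":-4,"rx":0,"ry":0,"rz":0},{"grip":1,"x":-17,"y":25.5,"z":-4,"rx":0,"ry":0,"rz":0},{"grip":1,"x":-20,"y":30,"z":-4,"rx":0,"ry":0,"rz":0},{"grip":1,"x":-23,"y":34.5,"z":-3,"rx":0,"ry":0,"rz":0},{"grip":1,"x":-25,"y":38.4,"z":-2,"rx":0,"ry":0,"rz":0},{"grip":1,"x":-25,"y":38.4,"z":0,"rx":0,"ry":0,"rz":0}]'
python3 -m pendant '[{"grip":1,"x":0,"y":0,"z":0,"rx":0,"ry":0,"rz":0},{"grip":1,"x":0,"y":0,"z":0,"rx":0,"ry":0,"rz":0}]'
```

```text
clock: 7.35
tool_pos: [0.4502, -0.4845, 0.173]
tool_rot: [[0.912, 0.41, 0.002], [0.41, -0.912, -0.003], [0.0, 0.004, -1.0]]
wrist_force: [0.0, 0.1, -2.0]
width: 0.016
grip_force: 30.0
clock: 7.55
tool_pos: [0.45, -0.4795, 0.1713]
tool_rot: [[0.912, 0.411, -0.002], [0.411, -0.912, 0.002], [-0.0, -0.003, -1.0]]
wrist_force: [0.3, 0.5, -1.5]
width: 0.0156
grip_force: 30.0
```

```bash
python3 -m pendant '[{"grip":1,"x":0,"y":0,"z":5,"rx":0,"ry":0,"rz":0},{"grip":1,"x":0,"y":0,"z":9,"rx":0,"ry":0,"rz":0},{"grip":1,"x":0,"y":0,"z":11.5,"rx":0,"ry":0,"rz":0},{"grip":1,"x":0,"y":0,"z":12.7,"rx":0,"ry":0,"rz":0},{"grip":1,"x":0,"y":0,"z":13.3,"rx":0,"ry":0,"rz":0},{"grip":1,"x":0,"y":0,"z":13.4,"rx":0,"ry":0,"rz":0},{"grip":1,"x":0,"y":0,"z":13.4,"rx":0,"ry":0,"rz":0}]'
python3 -m pendant '[{"grip":5,"x":0,"y":0,"z":0,"rx":0,"ry":0,"rz":0},{"grip":5,"x":0,"y":0,"z":0,"rx":0,"ry":0,"rz":0},{"grip":5,"x":0,"y":0,"z":0,"rx":0,"ry":0,"rz":0},{"grip":5,"x":0,"y":0,"z":0,"rx":0,"ry":0,"rz":0},{"grip":5,"x":0,"y":0,"z":-4,"rx":0,"ry":0,"rz":0},{"grip":5,"x":0,"y":0,"z":-9,"rx":0,"ry":0,"rz":0},{"grip":5,"x":0,"y":0,"z":-14,"rx":0,"ry":0,"rz":0},{"grip":5,"x":0,"y":0,"z":-20,"rx":0,"ry":0,"rz":0},{"grip":5,"x":0,"y":0,"z":-28,"rx":0,"ry":0,"rz":0},{"grip":5,"x":0,"y":0,"z":-28,"rx":0,"ry":0,"rz":0}]'
```

```text
clock: 8.25
tool_pos: [0.4513, -0.4803, 0.0403]
tool_rot: [[0.911, 0.412, 0.001], [0.412, -0.911, -0.002], [0.0, 0.002, -1.0]]
wrist_force: [-0.0, -0.2, -1.6]
width: 0.0156
grip_force: 30.0
clock: 9.25
tool_pos: [0.4507, -0.4799, 0.3224]
tool_rot: [[0.911, 0.412, 0.002], [0.412, -0.911, -0.002], [0.001, 0.002, -1.0]]
wrist_force: [0.2, 0.7, -0.7]
width: 0.0497
grip_force: 0.0
```

```bash
python3 -m pendant '[{"grip":5,"x":13.4,"y":-39,"z":0,"rx":0,"ry":0,"rz":0.424},{"grip":5,"x":13.4,"y":-39,"z":0,"rx":0,"ry":0,"rz":0.424},{"grip":5,"x":13.4,"y":-39,"z":0,"rx":0,"ry":0,"rz":0.424},{"grip":5,"x":13.4,"y":-39,"z":0,"rx":0,"ry":0,"rz":0.424},{"grip":5,"x":13.4,"y":-39,"z":0,"rx":0,"ry":0,"rz":0.424},{"grip":5,"x":13.4,"y":-39,"z":0,"rx":0,"ry":0,"rz":0.424},{"grip":5,"x":13.4,"y":-39,"z":0,"rx":0,"ry":0,"rz":0.424},{"grip":5,"x":13.4,"y":-39,"z":0,"rx":0,"ry":0,"rz":0.424},{"grip":5,"x":13.4,"y":-39,"z":0,"rx":0,"ry":0,"rz":0.424},{"grip":5,"x":13.4,"y":-39,"z":0,"rx":0,"ry":0,"rz":0.424}]'
python3 - <<'E'
from h import *
snap('wrist','deck5');print(ctrl.read_state()['tool_pos'])
import pickle
s=ctrl.snapshot('wrist');pickle.dump(s,open('deck5.pkl','wb'))
E
python3 -m pendant '[{"grip":5,"x":0,"y":-34,"z":0,"rx":0,"ry":0,"rz":0},{"grip":5,"x":0,"y":-34,"z":0,"rx":0,"ry":0,"rz":0},{"grip":5,"x":0,"y":-34,"z":0,"rx":0,"ry":0,"rz":0},{"grip":5,"x":0,"y":-34,"z":0,"rx":0,"ry":0,"rz":0},{"grip":5,"x":0,"y":-34,"z":0,"rx":0,"ry":0,"rz":0},{"grip":5,"x":0,"y":-34,"z":0,"rx":0,"ry":0,"rz":0},{"grip":5,"x":0,"y":-34,"z":0,"rx":0,"ry":0,"rz":0},{"grip":5,"x":0,"y":-34,"z":0,"rx":0,"ry":0,"rz":0},{"grip":5,"x":0,"y":-34,"z":0,"rx":0,"ry":0,"rz":0},{"grip":5,"x":0,"y":-34,"z":0,"rx":0,"ry":0,"rz":0}]'
python3 - <<'E'
from h import *
s=snap('wrist','b1');print(s['tvec'])
a=cv2.imread('pics/deck5.png')[:280];b=cv2.imread('pics/b1.png')[:280]
cv2.imwrite('pics/c6.png',cv2.resize(np.vstack([a,b]),None,fx=1.05,fy=1.05))
for d in ctrl.cut_out('basket_1','wrist'): print(round(d['score'],2),np.round(d['uv']),d['pixels'].sum(),np.round(atz(s,d['uv'],0.03),3))
E
```

```text
clock: 10.25
tool_pos: [0.4117, -0.0678, 0.3192]
tool_rot: [[1.0, 0.004, 0.001], [0.004, -1.0, -0.0], [0.001, 0.0, -1.0]]
wrist_force: [0.2, -0.6, -0.1]
width: 0.0502
grip_force: 0.0
[ 0.41219299 -0.0691187   0.31920846]
clock: 11.35
tool_pos: [0.4125, 0.2693, 0.3187]
tool_rot: [[1.0, -0.001, -0.0], [-0.001, -1.0, -0.001], [-0.0, 0.001, -1.0]]
wrist_force: [0.7, 0.0, -0.6]
width: 0.0499
grip_force: 0.0
[0.26982007 0.33808444 0.59024657]
0.9 [251. 138.] 11902 [0.437 0.273 0.03 ]
```

View pics/c6.png

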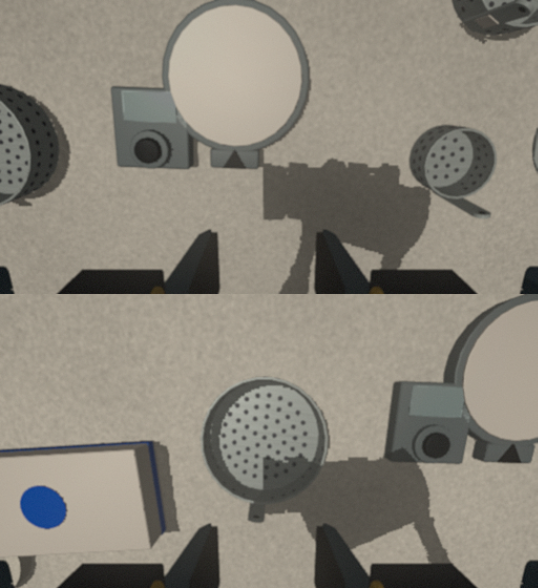

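The upper half shows the bare white deck and the reader, with the small basket on the right. The lower half shows basket 1 at about (254,138) in its picture, with the strap at (245,208). I'll fit silhouettes to get the poses.

```bash
cat > fit.py <<'E'
from h import *
from scipy.optimize import minimize
DIM={1:(.072,.06),2:(.057,.055),3:(.042,.05),4:(.027,.045)}
def sil(s,p,b,z0=0,up=3):
    r,h=DIM[b];x,y,a=p;t=np.linspace(0,2*np.pi,60)
    W=lambda L:np.c_[x+np.cos(a)*L[:,0]-np.sin(a)*L[:,1],y+np.sin(a)*L[:,0]+np.cos(a)*L[:,1],L[:,2]+z0]
    cy=np.vstack([np.c_[r*np.cos(t),r*np.sin(t),0*t+z] for z in(0,h)])
    bx=np.array([[-r-i,j,k] for i in(0,.004) for j in(-.009,.009) for k in(.0,.11)])
    m=np.zeros((384*up,512*up),np.uint8)
    for L in(cy,bx):
        q=cv2.convexHull(((proj(s,W(L))+.5)*up*16-8).astype(np.int32));cv2.fillConvexPoly(m,q,1,shift=4)
    return cv2.resize(m.astype(np.float32),(512,384),interpolation=cv2.INTER_AREA)
def fitb(views,p0,b,z0=0,fixz=True):
    # views: list of (snap, mask)
    ms=[(s,m.astype(np.float32)) for s,m in views]
    def f(q):
        z=z0 if fixz else q[3]/100
        e=0
        for s,m in ms:
            S=sil(s,(q[0]/100,q[1]/100,q[2]/10),b,z);e+=np.abs(S-m).sum()/m.sum()
        return e/len(ms)
    q0=[p0[0]*100,p0[1]*100,p0[2]*10]+([] if fixz else [z0*100])
    best=None
    for da in(-3,0,3):
        q=np.array(q0,float);q[2]+=da
        r=minimize(f,q,method='Nelder-Mead',options=dict(initial_simplex=np.vstack([q]+[q+v for v in np.eye(len(q))]),xatol=.01,fatol=1e-4))
        if best is None or r.fun<best.fun: best=r
    q=best.x;return np.r_[q[:2]/100,np.degrees(q[2]/10),q[3:]/100],best.fun
def near(o,n,s,P,z=.03):
    L=[d for d in ctrl.cut_out(o,n) if d['score']>.3]
    return min(L,key=lambda d:np.hypot(*(atz(s,d['uv'],z)[:2]-P[:2])))['pixels']
def grasp(p,b,st=None):
    st=st or ctrl.read_state();R=np.array(st['tool_rot']);T=np.array(st['tool_pos']);r=DIM[b][0]+.002;a=np.radians(p[2])
    G=np.array([p[0]-r*np.cos(a),p[1]-r*np.sin(a),.098]);d=R.T@(G-T)
    yaw=np.arctan2(R[1,0],R[0,0]);dz=(a-yaw+np.pi)%(2*np.pi)-np.pi
    print('handle',G.round(4),'tool cm',(d*100).round(2),'rz',round(-dz,3),'TCP',T.round(4))
E
cat > b.py <<'E'
import sys
from fit import *
b=int(sys.argv[1]);P=[float(v) for v in sys.argv[2:5]]
V={}
for n in sys.argv[5:]:
    s=snap(n);V[n]=(s,near('basket_1',n,s,P))
    r=fitb([V[n]],P,b);print(n,r[0].round(4),round(r[1],3))
p=fitb([V[sys.argv[5]]],P,b)[0]
if len(V)>1: print('all,z free',fitb(list(V.values()),P,b,0,False))
grasp(p,b)
E
python3 b.py 1 .44 .273 0 wrist top scene
python3 - <<'E'
from h import *
import pickle
s=pickle.load(open('deck5.pkl','rb'));g=cv2.cvtColor(s['frame'],cv2.COLOR_RGB2GRAY);hs=cv2.cvtColor(s['frame'],cv2.COLOR_RGB2HSV)
c=proj(s,[.512,-.032,.034])[0];print(c,g[int(c[1]),int(c[0])])
m=(g>175).astype(np.uint8)
n,l,st,_=cv2.connectedComponentsWithStats(m);k=l[int(c[1]),int(c[0])];print(st[k])
cs=max(cv2.findContours((l==k).astype(np.uint8),0,1)[0],key=len)[:,0];cs=cs[cs[:,1]>1];print('deck',fitc(onz(s,cs,.034)))
for dd in [(224,221)]: pass
# pointer dark triangle
roi=np.zeros_like(m);roi[135:162,195:255]=1
ys,xs=np.where((g<50)&(roi>0));P=onz(s,np.c_[xs,ys],.034);print('pointer px',len(xs),P.mean(0),P[P[:,0].argmax()])
ys,xs=np.where((g[100:160,100:180]<45));P=onz(s,np.c_[xs+100,ys+100],.048);print('key',len(xs),np.median(P,0),np.ptp(P,0))
E
```

```text
wrist [ 0.4365  0.2735 -6.494 ] 0.015
top [ 0.4526  0.2607 37.5738] 1.197
scene [ 0.4383  0.2747 -4.4202] 0.045
all,z free (array([ 4.36959689e-01,  2.72855187e-01, -6.75163152e+00, -8.86078781e-04]), np.float64(0.4493032991886139))
handle [0.363  0.2819 0.098 ] tool cm [-4.89 -1.15 22.1 ] rz 0.114 TCP [0.4119 0.2704 0.319 ]
[223.42260354  75.20447132] 186
[  160     7   121   127 10694]
deck [ 0.52055294 -0.02330185  0.06620954]Traceback (most recent call last):
  File "<stdin>", line 11, in <module>
  File "h.py", line 25, in onz
    def onz(s,pts,z): return np.array([atz(s,p,z) for p in pts])[:,:2]
                             ~~~~~~~~~~~~~~~~~~~~~~~~~~~~~~~~~~~^^^^^^
IndexError: too many indices for array: array is 1-dimensional, but 2 were indexed
```

```bash
python3 - <<'E'
from h import *
import pickle
s=pickle.load(open('deck5.pkl','rb'));g=cv2.cvtColor(s['frame'],cv2.COLOR_RGB2GRAY)
c=proj(s,[.512,-.032,.034])[0]
for th in(110,120,130,140):
  n,l,st,_=cv2.connectedComponentsWithStats((g>th).astype(np.uint8));k=l[int(c[1]),int(c[0])]
  cs=max(cv2.findContours((l==k).astype(np.uint8),0,1)[0],key=len)[:,0];cs=cs[cs[:,1]>1];print('deck',st[k],fitc(onz(s,cs,.034)))
for th in(45,60):
  b=(g<th)
  ys,xs=np.where(b[135:162,195:250])
  if len(xs)>9: P=onz(s,np.c_[xs+195,ys+135],.034);print('pointer px',len(xs),P.mean(0),P[P[:,0].argmax()])
  ys,xs=np.where(b[120:158,120:165])
  if len(xs)>9:P=onz(s,np.c_[xs+120,ys+120],.048);print('key',len(xs),np.median(P,0),np.ptp(P,0))
E
python3 -m pendant '[{"grip":5,"x":-4.9,"y":-1.2,"z":3,"rx":0,"ry":0,"rz":0.11},{"grip":5,"x":-4.9,"y":-1.2,"z":7,"rx":0,"ry":0,"rz":0.11},{"grip":5,"x":-4.9,"y":-1.2,"z":11,"rx":0,"ry":0,"rz":0.11},{"grip":5,"x":-4.9,"y":-1.2,"z":15,"rx":0,"ry":0,"rz":0.11},{"grip":5,"x":-4.9,"y":-1.2,"z":18,"rx":0,"ry":0,"rz":0.11},{"grip":5,"x":-4.9,"y":-1.2,"z":20.5,"rx":0,"ry":0,"rz":0.11},{"grip":5,"x":-4.9,"y":-1.2,"z":22,"rx":0,"ry":0,"rz":0.11},{"grip":5,"x":-4.9,"y":-1.2,"z":22,"rx":0,"ry":0,"rz":0.11}]'
```

```text
deck [  114     4   173   136 15271] [ 0.51085926 -0.02761198  0.07759302]
deck [  114     5   172   135 14963] [ 0.51075133 -0.0278836   0.07698496]
deck [  127     5   159   135 13988] [ 0.51093632 -0.02795673  0.07656993]
deck [  159     5   127   134 13260] [ 0.51175023 -0.03012369  0.07475105]
key 327 [0.43036248 0.07268517] [0.02691431 0.03993766]
pointer px 108 [ 0.41573534 -0.02817583] [ 0.42851638 -0.02830468]
key 564 [0.43284561 0.06957484] [0.03653034 0.04214292]
clock: 12.55
tool_pos: [0.362, 0.2821, 0.0974]
tool_rot: [[0.994, -0.109, -0.003], [-0.109, -0.994, -0.002], [-0.003, 0.002, -1.0]]
wrist_force: [1.0, 0.1, 0.6]
width: 0.05
grip_force: 0.0
```

```bash
python3 -m pendant '[{"grip":1,"x":0,"y":0,"z":0,"rx":0,"ry":0,"rz":0},{"grip":1,"x":0,"y":0,"z":0,"rx":0,"ry":0,"rz":0},{"grip":1,"x":0,"y":0,"z":0,"rx":0,"ry":0,"rz":0},{"grip":1,"x":0,"y":0,"z":0,"rx":0,"ry":0,"rz":0},{"grip":1,"x":0,"y":0,"z":0,"rx":0,"ry":0,"rz":0},{"grip":1,"x":0,"y":0,"z":0,"rx":0,"ry":0,"rz":0},{"grip":1,"x":0,"y":0,"z":-2,"rx":0,"ry":0,"rz":0},{"grip":1,"x":0,"y":0,"z":-5,"rx":0,"ry":0,"rz":0},{"grip":1,"x":0,"y":0,"z":-9,"rx":0,"ry":0,"rz":0},{"grip":1,"x":0,"y":0,"z":-12,"rx":0,"ry":0,"rz":0}]' 55
python3 -m pendant '[{"grip":1,"x":0,"y":0,"z":0,"rx":0,"ry":0,"rz":0}]'
python3 - <<'E'
from h import *
a={n:snap(n,n+'7') for n in('wrist','scene')}
cv2.imwrite('pics/c7.png',np.hstack([cv2.imread('pics/wrist7.png')[40:384],cv2.resize(cv2.imread('pics/scene7.png')[80:230,180:306],(288,344))]))
E
```

```text
clock: 13.55
tool_pos: [0.3627, 0.2827, 0.221]
tool_rot: [[0.994, -0.109, 0.001], [-0.109, -0.994, 0.0], [0.001, -0.001, -1.0]]
wrist_force: [1.6, 0.5, -1.4]
width: 0.017
grip_force: 55.0
clock: 13.65
tool_pos: [0.3643, 0.2836, 0.2225]
tool_rot: [[0.994, -0.109, 0.006], [-0.109, -0.994, 0.003], [0.005, -0.004, -1.0]]
wrist_force: [0.1, 0.2, -3.1]
width: 0.0174
grip_force: 55.0
```

View pics/c7.png

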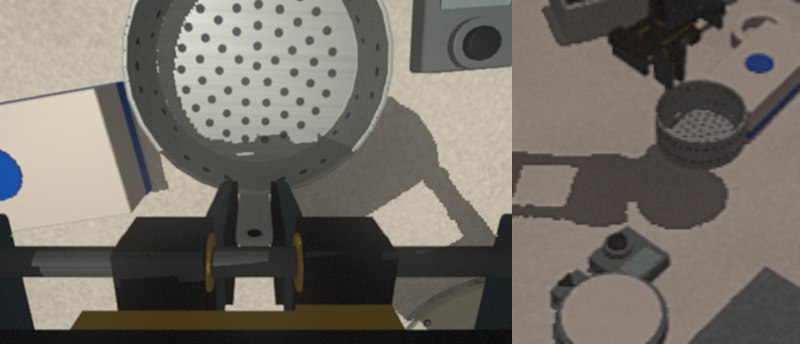

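Basket 1 hangs level in the grip with the strap at (255,215) between the pads and the cup symmetric about it. Carry it to the deck.

```bash
python3 -m pendant '[{"grip":1,"x":1.5,"y":4,"z":0,"rx":0,"ry":0,"rz":-0.02},{"grip":1,"x":3,"y":8,"z":0,"rx":0,"ry":0,"rz":-0.04},{"grip":1,"x":4.5,"y":12,"z":0,"rx":0,"ry":0,"rz":-0.074},{"grip":1,"x":6,"y":16,"z":0,"rx":0,"ry":0,"rz":-0.074},{"grip":1,"x":7.5,"y":20,"z":0,"rx":0,"ry":0,"rz":-0.074},{"grip":1,"x":9,"y":24,"z":0,"rx":0,"ry":0,"rz":-0.074},{"grip":1,"x":10,"y":27.5,"z":0,"rx":0,"ry":0,"rz":-0.074},{"grip":1,"x":10.8,"y":30.2,"z":0,"rx":0,"ry":0,"rz":-0.074},{"grip":1,"x":10.8,"y":30.2,"z":1,"rx":0,"ry":0,"rz":-0.074},{"grip":1,"x":10.8,"y":30.2,"z":2,"rx":0,"ry":0,"rz":-0.074}]'
python3 -m pendant '[{"grip":1,"x":0,"y":0,"z":2,"rx":0,"ry":0,"rz":0},{"grip":1,"x":0,"y":0,"z":4.5,"rx":0,"ry":0,"rz":0},{"grip":1,"x":0,"y":0,"z":6,"rx":0,"ry":0,"rz":0},{"grip":1,"x":0,"y":0,"z":6.5,"rx":0,"ry":0,"rz":0},{"grip":1,"x":0,"y":0,"z":6.5,"rx":0,"ry":0,"rz":0},{"grip":1,"x":0,"y":0,"z":6.5,"rx":0,"ry":0,"rz":0}]'
```

```text
clock: 14.75
tool_pos: [0.4365, -0.0295, 0.1974]
tool_rot: [[0.999, -0.037, -0.002], [-0.037, -0.999, 0.001], [-0.002, -0.0, -1.0]]
wrist_force: [-0.4, 0.7, -2.3]
width: 0.0169
grip_force: 55.0
clock: 15.35
tool_pos: [0.4365, -0.0283, 0.1333]
tool_rot: [[0.999, -0.034, -0.001], [-0.034, -0.999, 0.0], [-0.002, -0.0, -1.0]]
wrist_force: [-0.1, 0.4, -0.9]
width: 0.017
grip_force: 55.0
```

```bash
python3 -m pendant '[{"grip":1,"x":0,"y":0,"z":0.1,"rx":0,"ry":0,"rz":0},{"grip":1,"x":0,"y":0,"z":0.1,"rx":0,"ry":0,"rz":0},{"grip":5,"x":0,"y":0,"z":0.1,"rx":0,"ry":0,"rz":0},{"grip":5,"x":0,"y":0,"z":0.1,"rx":0,"ry":0,"rz":0},{"grip":5,"x":0,"y":0,"z":0.1,"rx":0,"ry":0,"rz":0},{"grip":5,"x":0,"y":0,"z":-4,"rx":0,"ry":0,"rz":0},{"grip":5,"x":0,"y":0,"z":-9,"rx":0,"ry":0,"rz":0},{"grip":5,"x":0,"y":0,"z":-14,"rx":0,"ry":0,"rz":0},{"grip":5,"x":0,"y":0,"z":-19,"rx":0,"ry":0,"rz":0},{"grip":5,"x":0,"y":0,"z":-19,"rx":0,"ry":0,"rz":0}]'
python3 - <<'E'
from fit import *
s=snap('wrist');m=near('basket_1','wrist',s,(.5115,-.0315),.06)
print(fitb([(s,m)],(.5115,-.0315,-.03),1,.034),'expect uv',np.round(proj(s,[.5115,-.0315,.094])))
t=snap('top','top8')
for d in ctrl.cut_out('basket_1','top'): print(round(d['score'],2),np.round(d['uv']),d['pixels'].sum(),np.round(atz(t,d['uv'],0.03),3))
E
```

```text
clock: 16.35
tool_pos: [0.4396, -0.0298, 0.3299]
tool_rot: [[0.999, -0.035, 0.01], [-0.035, -0.999, -0.002], [0.01, 0.002, -1.0]]
wrist_force: [0.3, -0.8, -1.1]
width: 0.0501
grip_force: 0.0
(array([ 0.51058839, -0.03245274, -3.37796074]), np.float64(0.019808238372206688)) expect uv [[253. 103.]]
0.79 [292. 208.] 772 [ 0.552 -0.011  0.03 ]
0.59 [394. 188.] 1185 [ 0.622 -0.338  0.03 ]
0.39 [116. 265.] 3434 [0.361 0.536 0.03 ]
0.26 [432. 243.] 1401 [ 0.449 -0.455  0.03 ]
```

```bash
python3 -m pendant '[{"grip":5,"x":13,"y":30,"z":0,"rx":0,"ry":0,"rz":0},{"grip":5,"x":13,"y":30,"z":0,"rx":0,"ry":0,"rz":0},{"grip":5,"x":13,"y":30,"z":0,"rx":0,"ry":0,"rz":0},{"grip":5,"x":13,"y":30,"z":0,"rx":0,"ry":0,"rz":0},{"grip":5,"x":13,"y":30,"z":0,"rx":0,"ry":0,"rz":0},{"grip":5,"x":13,"y":30,"z":0,"rx":0,"ry":0,"rz":0},{"grip":5,"x":13,"y":30,"z":0,"rx":0,"ry":0,"rz":0},{"grip":5,"x":13,"y":30,"z":0,"rx":0,"ry":0,"rz":0},{"grip":5,"x":13,"y":30,"z":0,"rx":0,"ry":0,"rz":0},{"grip":5,"x":13,"y":30,"z":0,"rx":0,"ry":0,"rz":0}]'
python3 b.py 2 .625 -.335 0 wrist scene
```

```text
clock: 17.55
tool_pos: [0.5561, -0.3327, 0.323]
tool_rot: [[0.999, -0.035, -0.002], [-0.035, -0.999, 0.001], [-0.002, -0.001, -1.0]]
wrist_force: [0.4, 0.4, 0.4]
width: 0.05
grip_force: 0.0
wrist [  0.6209  -0.332  -34.7907] 0.02
scene [  0.6222  -0.3334 -33.1327] 0.087
all,z free (array([ 6.20633362e-01, -3.32059869e-01, -3.48001870e+01, -1.44966322e-03]), np.float64(0.04909101501107216))
handle [ 0.5725 -0.2983  0.098 ] tool cm [ 1.48 -3.51 22.61] rz 0.573 TCP [ 0.5565 -0.3329  0.3241]
```

```bash
python3 -m pendant '[{"grip":5,"x":2.1,"y":-3.1,"z":3,"rx":0,"ry":0,"rz":0.14},{"grip":5,"x":2.1,"y":-3.1,"z":6,"rx":0,"ry":0,"rz":0.28},{"grip":5,"x":2.1,"y":-3.1,"z":8,"rx":0,"ry":0,"rz":0.42},{"grip":5,"x":2.1,"y":-3.1,"z":10,"rx":0,"ry":0,"rz":0.57},{"grip":5,"x":2.1,"y":-3.1,"z":14,"rx":0,"ry":0,"rz":0.57},{"grip":5,"x":2.1,"y":-3.1,"z":18,"rx":0,"ry":0,"rz":0.57},{"grip":5,"x":2.1,"y":-3.1,"z":21,"rx":0,"ry":0,"rz":0.57},{"grip":5,"x":2.1,"y":-3.1,"z":22.5,"rx":0,"ry":0,"rz":0.57},{"grip":5,"x":2.1,"y":-3.1,"z":22.5,"rx":0,"ry":0,"rz":0.57},{"grip":5,"x":2.1,"y":-3.1,"z":22.5,"rx":0,"ry":0,"rz":0.57}]'
python3 -m pendant '[{"grip":1,"x":0,"y":0,"z":0,"rx":0,"ry":0,"rz":0},{"grip":1,"x":0,"y":0,"z":0,"rx":0,"ry":0,"rz":0},{"grip":1,"x":0,"y":0,"z":0,"rx":0,"ry":0,"rz":0},{"grip":1,"x":0,"y":0,"z":0,"rx":0,"ry":0,"rz":0},{"grip":1,"x":0,"y":0,"z":0,"rx":0,"ry":0,"rz":0},{"grip":1,"x":0,"y":0,"z":0,"rx":0,"ry":0,"rz":0}]' 55
```

```text
clock: 18.75
tool_pos: [0.5793, -0.3037, 0.1002]
tool_rot: [[0.823, -0.569, 0.001], [-0.569, -0.823, -0.001], [0.001, -0.0, -1.0]]
wrist_force: [1.0, -0.0, 0.3]
width: 0.0504
grip_force: 0.0
clock: 19.35
tool_pos: [0.5787, -0.3036, 0.0993]
tool_rot: [[0.822, -0.569, 0.0], [-0.569, -0.822, -0.0], [0.0, 0.0, -1.0]]
wrist_force: [-0.6, 0.2, 5.8]
width: 0.0172
grip_force: 55.0
```

```bash
python3 -m pendant '[{"grip":1,"x":0,"y":0,"z":-2,"rx":0,"ry":0,"rz":0},{"grip":1,"x":0,"y":0,"z":-5,"rx":0,"ry":0,"rz":0},{"grip":1,"x":0,"y":0,"z":-9,"rx":0,"ry":0,"rz":0},{"grip":1,"x":0,"y":0,"z":-13,"rx":0,"ry":0,"rz":0},{"grip":1,"x":0,"y":0,"z":-16,"rx":0,"ry":0,"rz":0},{"grip":1,"x":0,"y":0,"z":-16,"rx":0,"ry":0,"rz":0},{"grip":1,"x":0,"y":0,"z":-16,"rx":0,"ry":0,"rz":0}]'
cat > held.py <<'E'
import sys
from fit import *
b=int(sys.argv[1]);off=float(sys.argv[2]);s=snap('wrist');st=ctrl.read_state();R=np.array(st['tool_rot']);T=np.array(st['tool_pos'])
c=T+R[:,0]*(DIM[b][0]+.002-off);yaw=np.arctan2(R[1,0],R[0,0]);m=near('basket_1','wrist',s,c,T[2]-.06)
z=T[2]-.099
for k in(True,False):
  p,e=fitb([(s,m)],(c[0],c[1],yaw),b,z,k);d=R.T@np.array([p[0]-T[0],p[1]-T[1],0]);print('expected',c.round(4),round(np.degrees(yaw),1),'fit',p.round(4),round(e,3),'z0',round(z,4),'centre in tool',d.round(4))
E
python3 held.py 2 .008
```

```text
clock: 20.05
tool_pos: [0.5785, -0.3034, 0.2589]
tool_rot: [[0.822, -0.569, 0.0], [-0.569, -0.822, -0.0], [0.0, -0.0, -1.0]]
wrist_force: [0.3, 0.5, -1.9]
width: 0.0169
grip_force: 55.0
expected [ 0.6201 -0.3322  0.2578] -34.7 fit [  0.6204  -0.3318 -34.9118] 0.058 z0 0.1588 centre in tool [ 0.0511 -0.0004 -0.0001]
expected [ 0.6201 -0.3322  0.2578] -34.7 fit [  0.6204  -0.3318 -35.108    0.1573] 0.05 z0 0.1588 centre in tool [ 0.0511 -0.0005 -0.0001]
```

```bash
python3 -m pendant '[{"grip":1,"x":-3,"y":-2,"z":0,"rx":0,"ry":0,"rz":-0.08},{"grip":1,"x":-6,"y":-4,"z":0,"rx":0,"ry":0,"rz":-0.16},{"grip":1,"x":-9.5,"y":-6,"z":0,"rx":0,"ry":0,"rz":-0.24},{"grip":1,"x":-13,"y":-8,"z":0,"rx":0,"ry":0,"rz":-0.32},{"grip":1,"x":-16.5,"y":-10.3,"z":0,"rx":0,"ry":0,"rz":-0.4},{"grip":1,"x":-20,"y":-12.5,"z":0,"rx":0,"ry":0,"rz":-0.48},{"grip":1,"x":-23.5,"y":-14.5,"z":0,"rx":0,"ry":0,"rz":-0.562},{"grip":1,"x":-25.3,"y":-15.8,"z":0,"rx":0,"ry":0,"rz":-0.562},{"grip":1,"x":-25.3,"y":-15.8,"z":0,"rx":0,"ry":0,"rz":-0.562},{"grip":1,"x":-25.3,"y":-15.8,"z":0,"rx":0,"ry":0,"rz":-0.562}]'
python3 -m pendant '[{"grip":1,"x":0,"y":0,"z":0,"rx":0,"ry":0,"rz":0}]'
python3 held.py 2 .008
```

```text
clock: 21.15
tool_pos: [0.4601, -0.0294, 0.2582]
tool_rot: [[0.999, -0.042, -0.001], [-0.042, -0.999, 0.0], [-0.001, -0.0, -1.0]]
wrist_force: [0.0, -1.0, -1.1]
width: 0.0172
grip_force: 55.0
clock: 21.25
tool_pos: [0.4606, -0.0301, 0.2584]
tool_rot: [[0.999, -0.044, -0.001], [-0.044, -0.999, -0.0], [-0.001, 0.0, -1.0]]
wrist_force: [0.2, 0.4, -1.4]
width: 0.0172
grip_force: 55.0
expected [ 0.5116 -0.0325  0.2584] -2.5 fit [ 0.5114 -0.0321 -2.917 ] 0.061 z0 0.1595 centre in tool [ 0.0508 -0.0004 -0.    ]
expected [ 0.5116 -0.0325  0.2584] -2.5 fit [ 0.5115 -0.0322 -2.9594  0.1575] 0.05 z0 0.1595 centre in tool [ 0.0509 -0.0003 -0.    ]
```

```bash
python3 -m pendant '[{"grip":1,"x":0,"y":0,"z":3,"rx":0,"ry":0,"rz":0},{"grip":1,"x":0,"y":0,"z":5.5,"rx":0,"ry":0,"rz":0},{"grip":1,"x":0,"y":0,"z":8,"rx":0,"ry":0,"rz":0},{"grip":1,"x":0,"y":0,"z":10,"rx":0,"ry":0,"rz":0},{"grip":1,"x":0,"y":0,"z":11.2,"rx":0,"ry":0,"rz":0},{"grip":1,"x":0,"y":0,"z":11.9,"rx":0,"ry":0,"rz":0},{"grip":1,"x":0,"y":0,"z":11.9,"rx":0,"ry":0,"rz":0},{"grip":1,"x":0,"y":0,"z":11.9,"rx":0,"ry":0,"rz":0}]'
python3 -m pendant '[{"grip":1,"x":0,"y":0,"z":0.2,"rx":0,"ry":0,"rz":0},{"grip":1,"x":0,"y":0,"z":0.2,"rx":0,"ry":0,"rz":0}]'
```

```text
clock: 22.15
tool_pos: [0.4608, -0.0299, 0.1403]
tool_rot: [[0.999, -0.044, 0.0], [-0.044, -0.999, -0.0], [0.0, 0.0, -1.0]]
wrist_force: [1.3, 0.0, -1.7]
width: 0.0172
grip_force: 55.0
clock: 22.35
tool_pos: [0.4607, -0.0297, 0.1383]
tool_rot: [[0.999, -0.043, 0.001], [-0.043, -0.999, -0.0], [0.001, 0.0, -1.0]]
wrist_force: [-0.4, 0.5, -0.8]
width: 0.0168
grip_force: 55.0
```

```bash
python3 -m pendant '[{"grip":1,"x":0,"y":0,"z":0.1,"rx":0,"ry":0,"rz":0},{"grip":1,"x":0,"y":0,"z":0.1,"rx":0,"ry":0,"rz":0},{"grip":5,"x":0,"y":0,"z":0.1,"rx":0,"ry":0,"rz":0},{"grip":5,"x":0,"y":0,"z":0.1,"rx":0,"ry":0,"rz":0},{"grip":5,"x":0,"y":0,"z":0.1,"rx":0,"ry":0,"rz":0},{"grip":5,"x":0,"y":0,"z":-4,"rx":0,"ry":0,"rz":0},{"grip":5,"x":-2,"y":0,"z":-9,"rx":0,"ry":0,"rz":0},{"grip":5,"x":-3,"y":0,"z":-14,"rx":0,"ry":0,"rz":0},{"grip":5,"x":-3,"y":0,"z":-18.5,"rx":0,"ry":0,"rz":0},{"grip":5,"x":-3,"y":0,"z":-18.5,"rx":0,"ry":0,"rz":0}]'
python3 - <<'E'
from fit import *
s=snap('wrist','w9')
for d in ctrl.cut_out('basket_1','wrist'):
  print(round(d['score'],2),np.round(d['uv']),d['pixels'].sum(),np.round(atz(s,d['uv'],0.06),3))
t=snap('top','top9');c=snap('scene')
for n,q in(('top',t),('scene',c)):
  for d in ctrl.cut_out('basket_1',n): print(n,round(d['score'],2),np.round(d['uv']),d['pixels'].sum(),np.round(atz(q,d['uv'],0.03),3))
cv2.imwrite('pics/c9.png',cv2.resize(cv2.imread('pics/w9.png')[10:190,160:400],None,fx=3,fy=3,interpolation=cv2.INTER_CUBIC))
E
```

```text
clock: 23.35
tool_pos: [0.4325, -0.0287, 0.3288]
tool_rot: [[0.999, -0.043, 0.01], [-0.043, -0.999, -0.002], [0.01, 0.002, -1.0]]
wrist_force: [0.8, -1.2, -1.4]
width: 0.0498
grip_force: 0.0
0.89 [254.  92.] 9251 [ 0.515 -0.032  0.06 ]
0.8 [456. 160.] 4806 [ 0.425 -0.277  0.06 ]
0.72 [303.  87.] 5059 [ 0.519 -0.09   0.06 ]
top 0.66 [295. 215.] 595 [ 0.53  -0.021  0.03 ]
top 0.57 [305. 199.] 261 [ 0.579 -0.051  0.03 ]
scene 0.86 [146. 252.] 724 [ 0.413 -0.292  0.03 ]
scene 0.8 [222. 221.] 707 [ 0.52  -0.047  0.03 ]
scene 0.74 [222. 210.] 871 [ 0.488 -0.011  0.03 ]
scene 0.42 [109. 303.] 1481 [ 0.462 -0.488  0.03 ]
scene 0.24 [232. 228.] 768 [ 0.567 -0.044  0.03 ]
```

View pics/c9.png

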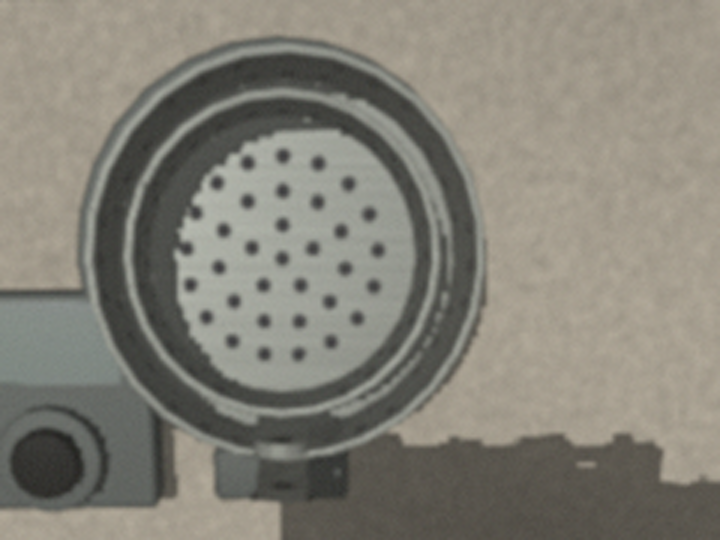

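The two cups are nested and concentric, centred at (283,250) in the crop, with the straps in line below at (284,460). Next is basket 3.

```bash
python3 -m pendant '[{"grip":5,"x":-5.8,"y":26.8,"z":0,"rx":0,"ry":0,"rz":0},{"grip":5,"x":-5.8,"y":26.8,"z":0,"rx":0,"ry":0,"rz":0},{"grip":5,"x":-5.8,"y":26.8,"z":0,"rx":0,"ry":0,"rz":0},{"grip":5,"x":-5.8,"y":26.8,"z":0,"rx":0,"ry":0,"rz":0},{"grip":5,"x":-5.8,"y":26.8,"z":0,"rx":0,"ry":0,"rz":0},{"grip":5,"x":-5.8,"y":26.8,"z":0,"rx":0,"ry":0,"rz":0},{"grip":5,"x":-5.8,"y":26.8,"z":0,"rx":0,"ry":0,"rz":0},{"grip":5,"x":-5.8,"y":26.8,"z":0,"rx":0,"ry":0,"rz":0},{"grip":5,"x":-5.8,"y":26.8,"z":0,"rx":0,"ry":0,"rz":0}]'
python3 b.py 3 .413 -.295 0 wrist scene
```

```text
clock: 24.55
tool_pos: [0.361, -0.2926, 0.3223]
tool_rot: [[0.999, -0.043, -0.001], [-0.043, -0.999, 0.001], [-0.001, -0.001, -1.0]]
wrist_force: [-0.6, 1.1, 0.3]
width: 0.0499
grip_force: 0.0
wrist [ 0.4184 -0.2937  2.1579] 0.026
scene [ 0.4178 -0.2951  3.2223] 0.052
all,z free (array([ 4.17915183e-01, -2.93967293e-01,  3.83573171e+00, -2.00478549e-03]), np.float64(0.047732532024383545))
handle [ 0.3744 -0.2954  0.098 ] tool cm [ 1.32  0.21 22.49] rz -0.08 TCP [ 0.3613 -0.2928  0.3229]
```

```bash
python3 -m pendant '[{"grip":5,"x":2.1,"y":0.2,"z":4,"rx":0,"ry":0,"rz":-0.08},{"grip":5,"x":2.1,"y":0.2,"z":8,"rx":0,"ry":0,"rz":-0.08},{"grip":5,"x":2.1,"y":0.2,"z":12,"rx":0,"ry":0,"rz":-0.08},{"grip":5,"x":2.1,"y":0.2,"z":16,"rx":0,"ry":0,"rz":-0.08},{"grip":5,"x":2.1,"y":0.2,"z":19,"rx":0,"ry":0,"rz":-0.08},{"grip":5,"x":2.1,"y":0.2,"z":21.5,"rx":0,"ry":0,"rz":-0.08},{"grip":5,"x":2.1,"y":0.2,"z":22.4,"rx":0,"ry":0,"rz":-0.08},{"grip":5,"x":2.1,"y":0.2,"z":22.4,"rx":0,"ry":0,"rz":-0.08},{"grip":5,"x":2.1,"y":0.2,"z":22.4,"rx":0,"ry":0,"rz":-0.08}]'
python3 -m pendant '[{"grip":1,"x":0,"y":0,"z":0,"rx":0,"ry":0,"rz":0},{"grip":1,"x":0,"y":0,"z":0,"rx":0,"ry":0,"rz":0},{"grip":1,"x":0,"y":0,"z":0,"rx":0,"ry":0,"rz":0},{"grip":1,"x":0,"y":0,"z":0,"rx":0,"ry":0,"rz":0},{"grip":1,"x":0,"y":0,"z":0,"rx":0,"ry":0,"rz":0},{"grip":1,"x":0,"y":0,"z":0,"rx":0,"ry":0,"rz":0}]' 50
python3 -m pendant '[{"grip":1,"x":0,"y":0,"z":-2,"rx":0,"ry":0,"rz":0},{"grip":1,"x":0,"y":0,"z":-5,"rx":0,"ry":0,"rz":0},{"grip":1,"x":0,"y":0,"z":-9,"rx":0,"ry":0,"rz":0},{"grip":1,"x":0,"y":0,"z":-13,"rx":0,"ry":0,"rz":0},{"grip":1,"x":0,"y":0,"z":-16.5,"rx":0,"ry":0,"rz":0},{"grip":1,"x":0,"y":0,"z":-16.5,"rx":0,"ry":0,"rz":0},{"grip":1,"x":0,"y":0,"z":-16.5,"rx":0,"ry":0,"rz":0}]'
python3 held.py 3 .008
```

```text
clock: 25.65
tool_pos: [0.3824, -0.2967, 0.0998]
tool_rot: [[0.999, 0.037, 0.001], [0.037, -0.999, -0.001], [0.001, 0.001, -1.0]]
wrist_force: [-0.2, -0.6, 1.2]
width: 0.0498
grip_force: 0.0
clock: 26.25
tool_pos: [0.3819, -0.2965, 0.0991]
tool_rot: [[0.999, 0.037, 0.0], [0.037, -0.999, -0.0], [0.0, 0.0, -1.0]]
wrist_force: [-1.3, 0.2, 6.7]
width: 0.0169
grip_force: 50.0
clock: 26.95
tool_pos: [0.3819, -0.2965, 0.2641]
tool_rot: [[0.999, 0.037, 0.001], [0.037, -0.999, -0.001], [0.001, 0.001, -1.0]]
wrist_force: [-0.4, -0.4, -2.1]
width: 0.0173
grip_force: 50.0
expected [ 0.4175 -0.2948  0.2632] 2.1 fit [ 0.418  -0.2938  3.057 ] 0.092 z0 0.1642 centre in tool [ 0.0365 -0.001  -0.    ]
expected [ 0.4175 -0.2948  0.2632] 2.1 fit [ 0.4176 -0.2938  3.1459  0.1598] 0.08 z0 0.1642 centre in tool [ 0.0361 -0.001  -0.    ]
```

```bash
python3 -m pendant '[{"grip":1,"x":1.5,"y":-3.5,"z":0,"rx":0,"ry":0,"rz":0.03},{"grip":1,"x":3,"y":-7.5,"z":0,"rx":0,"ry":0,"rz":0.06},{"grip":1,"x":4.5,"y":-11.5,"z":0,"rx":0,"ry":0,"rz":0.089},{"grip":1,"x":6,"y":-15.5,"z":0,"rx":0,"ry":0,"rz":0.089},{"grip":1,"x":7.5,"y":-19.5,"z":0,"rx":0,"ry":0,"rz":0.089},{"grip":1,"x":9,"y":-23.5,"z":0,"rx":0,"ry":0,"rz":0.089},{"grip":1,"x":10.3,"y":-26.2,"z":0,"rx":0,"ry":0,"rz":0.089},{"grip":1,"x":10.3,"y":-26.2,"z":0,"rx":0,"ry":0,"rz":0.089},{"grip":1,"x":10.3,"y":-26.2,"z":0,"rx":0,"ry":0,"rz":0.089}]'
python3 - <<'E'
from h import *
snap('wrist','w10')
cv2.imwrite('pics/c10.png',cv2.resize(cv2.imread('pics/w10.png')[0:300,60:450],None,fx=1.9,fy=1.9,interpolation=cv2.INTER_CUBIC))
E
python3 held.py 3 .008
```

```text
clock: 27.95
tool_pos: [0.4746, -0.0303, 0.2627]
tool_rot: [[0.999, -0.051, -0.002], [-0.051, -0.999, 0.0], [-0.002, -0.0, -1.0]]
wrist_force: [0.3, -0.8, -1.9]
width: 0.0171
grip_force: 50.0
expected [ 0.5105 -0.0333  0.2631] -3.0 fit [ 0.5229 -0.033   9.4105] 6.441 z0 0.1642 centre in tool [ 0.0484 -0.0009 -0.0001]
expected [ 0.5105 -0.0333  0.2631] -3.0 fit [ 6.85900e-01 -1.68000e-02 -4.97306e+01  2.88000e-02] 1.0 z0 0.1642 centre in tool [ 0.2103 -0.0257 -0.0003]
```

View pics/c10.png

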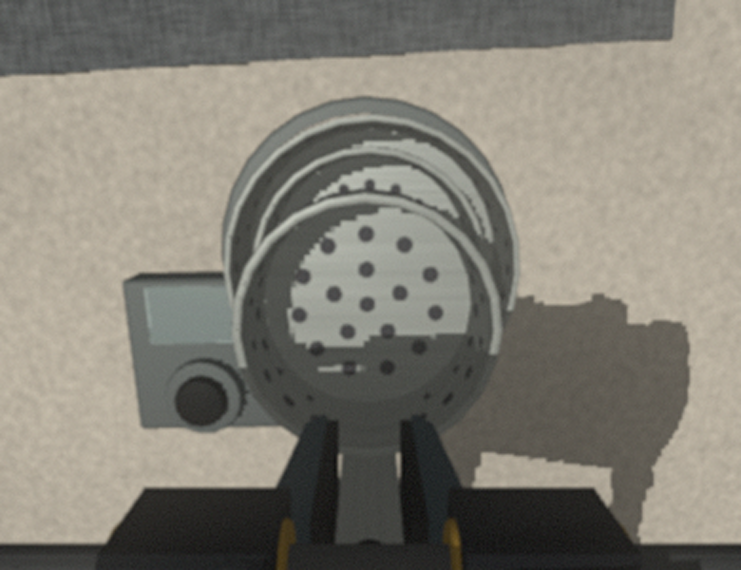

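Basket 3 hangs above the nest, and the two rims below it at (370,250) are undisturbed. Lower it.

```bash
python3 -m pendant '[{"grip":1,"x":0,"y":0,"z":3,"rx":0,"ry":0,"rz":0},{"grip":1,"x":0,"y":0,"z":5.5,"rx":0,"ry":0,"rz":0},{"grip":1,"x":0,"y":0,"z":8,"rx":0,"ry":0,"rz":0},{"grip":1,"x":0,"y":0,"z":10,"rx":0,"ry":0,"rz":0},{"grip":1,"x":0,"y":0,"z":11.3,"rx":0,"ry":0,"rz":0},{"grip":1,"x":0,"y":0,"z":12,"rx":0,"ry":0,"rz":0},{"grip":1,"x":0,"y":0,"z":12.2,"rx":0,"ry":0,"rz":0},{"grip":1,"x":0,"y":0,"z":12.3,"rx":0,"ry":0,"rz":0},{"grip":1,"x":0,"y":0,"z":12.3,"rx":0,"ry":0,"rz":0}]'
python3 -m pendant '[{"grip":5,"x":0,"y":0,"z":0,"rx":0,"ry":0,"rz":0},{"grip":5,"x":0,"y":0,"z":0,"rx":0,"ry":0,"rz":0},{"grip":5,"x":0,"y":0,"z":0,"rx":0,"ry":0,"rz":0},{"grip":5,"x":0,"y":0,"z":-4,"rx":0,"ry":0,"rz":0},{"grip":5,"x":-2,"y":0,"z":-9,"rx":0,"ry":0,"rz":0},{"grip":5,"x":-4.5,"y":0,"z":-14,"rx":0,"ry":0,"rz":0},{"grip":5,"x":-4.5,"y":0,"z":-18,"rx":0,"ry":0,"rz":0},{"grip":5,"x":-4.5,"y":0,"z":-18,"rx":0,"ry":0,"rz":0},{"grip":5,"x":-4.5,"y":0,"z":-18,"rx":0,"ry":0,"rz":0}]'
python3 - <<'E'
from h import *
s=snap('wrist','w11');t=snap('top','top11')
cv2.imwrite('pics/c11.png',np.hstack([cv2.resize(cv2.imread('pics/w11.png')[0:190,160:360],(400,380)),cv2.resize(cv2.imread('pics/top11.png'),(400,300))[:380] if 0 else cv2.copyMakeBorder(cv2.resize(cv2.imread('pics/top11.png')[84:384],(400,234)),0,146,0,0,0)]))
E
```

```text
clock: 29.0
tool_pos: [0.4754, -0.0311, 0.1414]
tool_rot: [[0.999, -0.052, 0.001], [-0.052, -0.999, -0.0], [0.001, 0.0, -1.0]]
wrist_force: [0.5, -0.8, -1.3]
width: 0.0171
grip_force: 50.0
clock: 29.9
tool_pos: [0.4305, -0.0285, 0.322]
tool_rot: [[0.999, -0.052, 0.003], [-0.052, -0.999, -0.001], [0.003, 0.0, -1.0]]
wrist_force: [0.3, 0.6, -0.1]
width: 0.0499
grip_force: 0.0
```

View pics/c11.png

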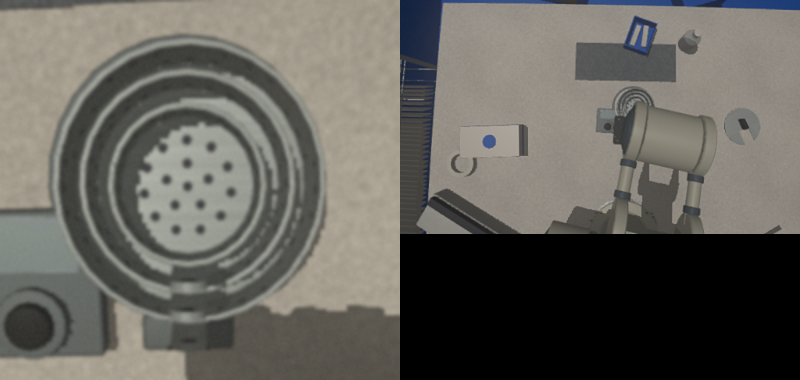

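All three cups are nested and concentric at (187,178), with the straps in a row at (190,300). The top view shows the lid alone at (742,127) and no fourth basket anywhere. Now I fetch the lid.

```bash
python3 -m pendant '[{"grip":6,"x":0.4,"y":47,"z":0,"rx":0,"ry":0,"rz":-0.476},{"grip":6,"x":0.4,"y":47,"z":0,"rx":0,"ry":0,"rz":-0.476},{"grip":6,"x":0.4,"y":47,"z":0,"rx":0,"ry":0,"rz":-0.476},{"grip":6,"x":0.4,"y":47,"z":0,"rx":0,"ry":0,"rz":-0.476},{"grip":6,"x":0.4,"y":47,"z":0,"rx":0,"ry":0,"rz":-0.476},{"grip":6,"x":0.4,"y":47,"z":0,"rx":0,"ry":0,"rz":-0.476},{"grip":6,"x":0.4,"y":47,"z":0,"rx":0,"ry":0,"rz":-0.476},{"grip":6,"x":0.4,"y":47,"z":0,"rx":0,"ry":0,"rz":-0.476},{"grip":6,"x":0.4,"y":47,"z":0,"rx":0,"ry":0,"rz":-0.476},{"grip":6,"x":0.4,"y":47,"z":0,"rx":0,"ry":0,"rz":-0.476}]'
python3 -m pendant '[{"grip":6,"x":0,"y":0,"z":0,"rx":0,"ry":0,"rz":0},{"grip":6,"x":0,"y":0,"z":0,"rx":0,"ry":0,"rz":0}]'
cat > lid.py <<'E'
import sys
from h import *
zl=float(sys.argv[1])
s=snap('wrist','lid');g=cv2.cvtColor(s['frame'],cv2.COLOR_RGB2GRAY)
d=ctrl.cut_out('lid','wrist')[0];m=d['pixels'].astype(np.uint8);print(d['score'],d['uv'],m.sum())
cs=max(cv2.findContours(m,0,1)[0],key=len)[:,0];h=cv2.convexHull(cs)[:,0]
print('lid circle',fitc(onz(s,cs,zl+.004)))
mm=np.zeros_like(g);cv2.fillConvexPoly(mm,h,1);mm=cv2.erode(mm,np.ones((15,15)))
for th in(40,60):
  n,l,st,ce=cv2.connectedComponentsWithStats(((g<th)&(mm>0)).astype(np.uint8));k=1+st[1:,4].argmax()
  ys,xs=np.where(l==k);print('bar',th,st[k],pca(onz(s,np.c_[xs,ys],zl+.036)))
st=ctrl.read_state();print(st['tool_pos'],st['clock'])
E
python3 lid.py 0
```

```text
clock: 31.0
tool_pos: [0.4089, -0.5, 0.3187]
tool_rot: [[0.912, 0.411, -0.002], [0.411, -0.912, 0.003], [-0.0, -0.003, -1.0]]
wrist_force: [0.5, -0.3, 0.1]
width: 0.06
grip_force: 0.0
clock: 31.2
tool_pos: [0.4091, -0.4984, 0.3185]
tool_rot: [[0.912, 0.41, -0.002], [0.41, -0.912, 0.003], [-0.0, -0.004, -1.0]]
wrist_force: [-0.5, 1.5, 0.1]
width: 0.0598
grip_force: 0.0
0.83 [250.7, 118.2] 8937
lid circle [ 0.44400167 -0.48296741  0.07350289]Traceback (most recent call last):
  File "lid.py", line 10, in <module>
    n,l,st,ce=cv2.connectedComponentsWithStats(((g<th)&(mm>0)).astype(np.uint8));k=1+st[1:,4].argmax()
                                                                                     ~~~~~~~~~~~~~~~^^
ValueError: attempt to get argmax of an empty sequence
```

```bash
python3 -m pendant '[{"grip":6,"x":4.5,"y":0,"z":4,"rx":0,"ry":0,"rz":0},{"grip":6,"x":4.5,"y":0,"z":8,"rx":0,"ry":0,"rz":0},{"grip":6,"x":4.5,"y":0,"z":12,"rx":0,"ry":0,"rz":0},{"grip":6,"x":4.5,"y":0,"z":16,"rx":0,"ry":0,"rz":0},{"grip":6,"x":4.5,"y":0,"z":20,"rx":0,"ry":0,"rz":0},{"grip":6,"x":4.5,"y":0,"z":23.5,"rx":0,"ry":0,"rz":0},{"grip":6,"x":4.5,"y":0,"z":26,"rx":0,"ry":0,"rz":0},{"grip":6,"x":4.5,"y":0,"z":27.3,"rx":0,"ry":0,"rz":0},{"grip":6,"x":4.5,"y":0,"z":27.8,"rx":0,"ry":0,"rz":0},{"grip":6,"x":4.5,"y":0,"z":27.8,"rx":0,"ry":0,"rz":0}]'
python3 -m pendant '[{"grip":1,"x":0,"y":0,"z":0,"rx":0,"ry":0,"rz":0},{"grip":1,"x":0,"y":0,"z":0,"rx":0,"ry":0,"rz":0},{"grip":1,"x":0,"y":0,"z":0,"rx":0,"ry":0,"rz":0},{"grip":1,"x":0,"y":0,"z":0,"rx":0,"ry":0,"rz":0},{"grip":1,"x":0,"y":0,"z":0,"rx":0,"ry":0,"rz":0},{"grip":1,"x":0,"y":0,"z":0,"rx":0,"ry":0,"rz":0}]' 40
python3 -m pendant '[{"grip":1,"x":0,"y":0,"z":-3,"rx":0,"ry":0,"rz":0},{"grip":1,"x":0,"y":0,"z":-7,"rx":0,"ry":0,"rz":0},{"grip":1,"x":0,"y":0,"z":-11,"rx":0,"ry":0,"rz":0},{"grip":1,"x":0,"y":0,"z":-15,"rx":0,"ry":0,"rz":0},{"grip":1,"x":0,"y":0,"z":-19,"rx":0,"ry":0,"rz":0},{"grip":1,"x":0,"y":0,"z":-19,"rx":0,"ry":0,"rz":0},{"grip":1,"x":0,"y":0,"z":-19,"rx":0,"ry":0,"rz":0}]'
```

```text
clock: 32.3
tool_pos: [0.451, -0.4793, 0.0433]
tool_rot: [[0.911, 0.412, 0.0], [0.412, -0.911, -0.0], [0.0, 0.0, -1.0]]
wrist_force: [0.7, -0.2, 0.5]
width: 0.0602
grip_force: 0.0
clock: 32.9
tool_pos: [0.4507, -0.4796, 0.043]
tool_rot: [[0.912, 0.411, 0.0], [0.411, -0.912, -0.0], [0.0, 0.0, -1.0]]
wrist_force: [-0.5, 1.1, 1.6]
width: 0.0154
grip_force: 40.0
clock: 33.6
tool_pos: [0.4508, -0.4797, 0.2335]
tool_rot: [[0.912, 0.411, 0.001], [0.411, -0.912, -0.001], [0.0, 0.001, -1.0]]
wrist_force: [-0.6, -0.6, -3.1]
width: 0.0159
grip_force: 40.0
```

```bash
python3 -m pendant '[{"grip":1,"x":2,"y":-3,"z":0,"rx":0,"ry":0,"rz":0.05},{"grip":1,"x":4.5,"y":-7,"z":0,"rx":0,"ry":0,"rz":0.1},{"grip":1,"x":7,"y":-11,"z":0,"rx":0,"ry":0,"rz":0.17},{"grip":1,"x":9.5,"y":-15,"z":0,"rx":0,"ry":0,"rz":0.24},{"grip":1,"x":12.2,"y":-19,"z":0,"rx":0,"ry":0,"rz":0.3},{"grip":1,"x":15,"y":-23,"z":0,"rx":0,"ry":0,"rz":0.36},{"grip":1,"x":17.7,"y":-27,"z":0,"rx":0,"ry":0,"rz":0.42},{"grip":1,"x":20.3,"y":-31,"z":0,"rx":0,"ry":0,"rz":0.473},{"grip":1,"x":23,"y":-35,"z":0,"rx":0,"ry":0,"rz":0.473},{"grip":1,"x":24.8,"y":-37.9,"z":0,"rx":0,"ry":0,"rz":0.473}]'
python3 -m pendant '[{"grip":1,"x":0,"y":0,"z":0,"rx":0,"ry":0,"rz":0},{"grip":1,"x":0,"y":0,"z":0,"rx":0,"ry":0,"rz":0},{"grip":1,"x":0,"y":0,"z":0,"rx":0,"ry":0,"rz":0}]'
python3 lid.py .19 | head -2
python3 - <<'E'
from fit import *
# check nest from the scene view
s=snap('scene','sc12');
for d in ctrl.cut_out('basket_1','scene')[:4]: print(round(d['score'],2),np.round(d['uv']),d['pixels'].sum(),np.round(atz(s,d['uv'],0.06),3))
E
```

```text
clock: 34.6
tool_pos: [0.5201, -0.0292, 0.2314]
tool_rot: [[0.999, -0.048, -0.003], [-0.048, -0.999, 0.001], [-0.003, -0.001, -1.0]]
wrist_force: [0.4, -0.1, -1.4]
width: 0.0159
grip_force: 40.0
clock: 34.9
tool_pos: [0.5204, -0.0327, 0.2321]
tool_rot: [[0.999, -0.05, -0.002], [-0.05, -0.999, 0.0], [-0.002, 0.0, -1.0]]
wrist_force: [-0.1, -0.1, -1.8]
width: 0.0157
grip_force: 40.0
0.75 [251.7, 201.7] 25826
lid circle [ 0.54134112 -0.0332      0.05070642]
0.81 [225. 221.] 236 [ 0.544 -0.054  0.06 ]
0.67 [222. 223.] 626 [ 0.542 -0.066  0.06 ]
0.63 [226. 210.] 322 [ 0.515 -0.016  0.06 ]
```

```bash
python3 - <<'E'
from fit import *
out=[]
t=np.linspace(0,6.283,80)
for n,(x0,x1,y0,y1) in dict(scene=(170,280,140,250),top=(250,350,160,260)).items():
    s=snap(n);im=cv2.cvtColor(s['frame'],cv2.COLOR_RGB2BGR)[y0:y1,x0:x1];k=400/(x1-x0)
    im=cv2.resize(im,None,fx=k,fy=k,interpolation=cv2.INTER_CUBIC)
    for r,z,c in((.072,.034,(0,255,0)),(.072,.094,(0,255,255))):
        q=proj(s,np.c_[.511+r*np.cos(t),-.032+r*np.sin(t),0*t+z]);q=((q+.5-[x0,y0])*k-.5).astype(int);cv2.polylines(im,[q],True,c,1)
    for dx,z in((.074,.144),(.059,.148),(.044,.152)):
        a=np.radians(-3);q=proj(s,[[.511-dx*np.cos(a)+.009*j*np.sin(a),-.032-dx*np.sin(a)-.009*j*np.cos(a),z] for j in(-1,1)]);q=((q+.5-[x0,y0])*k-.5).astype(int);cv2.polylines(im,[q],False,(0,0,255),1)
    out.append(im)
cv2.imwrite('pics/c13.png',np.hstack(out))
E
```

```text
(no output)
```

View pics/c13.png

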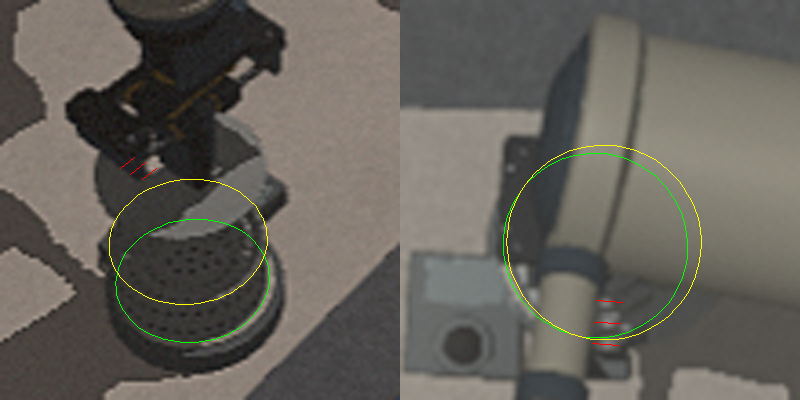

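The scene crop shows the nest's wall matching the predicted rim and base outlines (yellow and green), and the straps lie in line with the lid's slot near (145,165). The nest is undisturbed, so I lower the lid.

```bash
python3 -m pendant '[{"grip":1,"x":0,"y":0,"z":2.5,"rx":0,"ry":0,"rz":0},{"grip":1,"x":0,"y":0,"z":4.5,"rx":0,"ry":0,"rz":0},{"grip":1,"x":0,"y":0,"z":6.5,"rx":0,"ry":0,"rz":0},{"grip":1,"x":0,"y":0,"z":8,"rx":0,"ry":0,"rz":0},{"grip":1,"x":0,"y":0,"z":9,"rx":0,"ry":0,"rz":0},{"grip":1,"x":0,"y":0,"z":9.3,"rx":0,"ry":0,"rz":0},{"grip":1,"x":0,"y":0,"z":9.3,"rx":0,"ry":0,"rz":0},{"grip":1,"x":0,"y":0,"z":9.3,"rx":0,"ry":0,"rz":0}]'
python3 -m pendant '[{"grip":1,"x":0,"y":0,"z":0.2,"rx":0,"ry":0,"rz":0},{"grip":1,"x":0,"y":0,"z":0.3,"rx":0,"ry":0,"rz":0},{"grip":1,"x":0,"y":0,"z":0.3,"rx":0,"ry":0,"rz":0}]'
```

```text
clock: 36.0
tool_pos: [0.5213, -0.0322, 0.1406]
tool_rot: [[0.999, -0.049, 0.001], [-0.049, -0.999, -0.0], [0.001, 0.0, -1.0]]
wrist_force: [0.4, -0.6, -2.0]
width: 0.0159
grip_force: 40.0
clock: 36.3
tool_pos: [0.521, -0.0321, 0.137]
tool_rot: [[0.999, -0.049, 0.0], [-0.049, -0.999, -0.0], [0.0, 0.0, -1.0]]
wrist_force: [-0.6, -0.6, -1.8]
width: 0.016
grip_force: 40.0
```

```bash
python3 -m pendant '[{"grip":1,"x":0,"y":0,"z":0.1,"rx":0,"ry":0,"rz":0},{"grip":1,"x":0,"y":0,"z":0.15,"rx":0,"ry":0,"rz":0},{"grip":1,"x":0,"y":0,"z":0.15,"rx":0,"ry":0,"rz":0},{"grip":1,"x":0,"y":0,"z":0.15,"rx":0,"ry":0,"rz":0}]'
python3 -m pendant '[{"grip":5,"x":0,"y":0,"z":0,"rx":0,"ry":0,"rz":0},{"grip":5,"x":0,"y":0,"z":0,"rx":0,"ry":0,"rz":0},{"grip":5,"x":0,"y":0,"z":0,"rx":0,"ry":0,"rz":0},{"grip":5,"x":0,"y":0,"z":0,"rx":0,"ry":0,"rz":0},{"grip":5,"x":0,"y":0,"z":-4,"rx":0,"ry":0,"rz":0},{"grip":5,"x":-2,"y":0,"z":-9,"rx":0,"ry":0,"rz":0},{"grip":5,"x":-5,"y":0,"z":-14,"rx":0,"ry":0,"rz":0},{"grip":5,"x":-8,"y":0,"z":-18,"rx":0,"ry":0,"rz":0},{"grip":5,"x":-8,"y":0,"z":-18,"rx":0,"ry":0,"rz":0},{"grip":5,"x":-8,"y":0,"z":-18,"rx":0,"ry":0,"rz":0}]'
cat > fin.py <<'E'
from h import *
s=snap('wrist','fin');g=cv2.cvtColor(s['frame'],cv2.COLOR_RGB2GRAY)
for d in ctrl.cut_out('lid','wrist')[:2]:
  cs=max(cv2.findContours(d['pixels'].astype(np.uint8),0,1)[0],key=len)[:,0];P=onz(s,cs,.098)
  print('lid',round(d['score'],2),np.round(d['uv']),d['pixels'].sum(),fitc(P))
P=proj(s,[[.521,-.0325,.13]])[0];print(P)
x0,y0=int(P[0])-40,max(0,int(P[1])-40);w=g[y0:y0+80,x0:x0+80]
n,l,st,ce=cv2.connectedComponentsWithStats((w<60).astype(np.uint8));k=1+st[1:,4].argmax();ys,xs=np.where(l==k);print('bar',st[k],pca(onz(s,np.c_[xs+x0,ys+y0],.132)))
for d in ctrl.cut_out('key_top','wrist')[:2]:
  cs=max(cv2.findContours(d['pixels'].astype(np.uint8),0,1)[0],key=len)[:,0];print('key',round(d['score'],2),d['uv'],fitc(onz(s,cs,.048)))
T=ctrl.read_state();print(np.array(T['tool_pos']).round(4))
E
python3 fin.py
```

```text
clock: 36.7
tool_pos: [0.5211, -0.0321, 0.1369]
tool_rot: [[0.999, -0.049, 0.001], [-0.049, -0.999, -0.0], [0.001, 0.0, -1.0]]
wrist_force: [-9.0, 1.2, 30.2]
width: 0.0156
grip_force: 40.0
clock: 37.7
tool_pos: [0.441, -0.0282, 0.3168]
tool_rot: [[0.999, -0.049, 0.003], [-0.049, -0.999, -0.001], [0.003, 0.0, -1.0]]
wrist_force: [1.0, 0.1, -0.4]
width: 0.0499
grip_force: 0.0
lid 0.6 [250.  92.] 14817 [ 0.51325179 -0.03065207  0.07326577]
[254.77130072  94.02261459]
bar [ 33  17  16  48 367] (array([ 0.51586385, -0.03302227]), np.float64(173.85914642847277), array([0.01530769, 0.04146922]))
[ 0.4412 -0.0282  0.314 ]
```

```bash
python3 -m pendant '[{"grip":0,"x":-1.4,"y":-5,"z":0,"rx":0,"ry":0,"rz":-0.14},{"grip":0,"x":-1.4,"y":-10,"z":0,"rx":0,"ry":0,"rz":-0.28},{"grip":0,"x":-1.4,"y":-10,"z":0,"rx":0,"ry":0,"rz":-0.42},{"grip":0,"x":-1.4,"y":-10,"z":0,"rx":0,"ry":0,"rz":-0.56},{"grip":0,"x":-1.4,"y":-10,"z":0,"rx":0,"ry":0,"rz":-0.7},{"grip":0,"x":-1.4,"y":-10,"z":0,"rx":0,"ry":0,"rz":-0.84},{"grip":0,"x":-1.4,"y":-10,"z":0,"rx":0,"ry":0,"rz":-0.98},{"grip":0,"x":-1.4,"y":-10,"z":0,"rx":0,"ry":0,"rz":-1.12},{"grip":0,"x":-1.4,"y":-10,"z":0,"rx":0,"ry":0,"rz":-1.26},{"grip":0,"x":-1.4,"y":-10,"z":0,"rx":0,"ry":0,"rz":-1.4}]'
python3 -m pendant '[{"grip":0,"x":0,"y":0,"z":2,"rx":0,"ry":0,"rz":-0.14},{"grip":0,"x":0,"y":0,"z":6,"rx":0,"ry":0,"rz":-0.22},{"grip":0,"x":0,"y":0,"z":10,"rx":0,"ry":0,"rz":-0.22},{"grip":0,"x":0,"y":0,"z":14,"rx":0,"ry":0,"rz":-0.22},{"grip":0,"x":0,"y":0,"z":18,"rx":0,"ry":0,"rz":-0.22},{"grip":0,"x":0,"y":0,"z":21,"rx":0,"ry":0,"rz":-0.22},{"grip":0,"x":0,"y":0,"z":21,"rx":0,"ry":0,"rz":-0.22},{"grip":0,"x":0,"y":0,"z":21,"rx":0,"ry":0,"rz":-0.22}]' 10
python3 - <<'E'
from h import *
s=snap('scene','k14');t=snap('wrist')
for n,q in(('scene',s),('wrist',t)):
  for d in ctrl.cut_out('key_top',n)[:2]: print(n,round(d['score'],2),d['uv'],d['pixels'].sum(),atz(q,d['uv'],.048).round(4))
E
```

```text
clock: 38.85
tool_pos: [0.4322, 0.0725, 0.3136]
tool_rot: [[0.213, 0.977, -0.003], [0.977, -0.213, -0.0], [-0.001, -0.003, -1.0]]
wrist_force: [-0.7, -0.8, 0.5]
width: 0.0005
grip_force: 0.0
clock: 39.65
tool_pos: [0.4316, 0.0725, 0.1048]
tool_rot: [[-0.0, 1.0, -0.003], [1.0, 0.0, -0.0], [-0.0, -0.003, -1.0]]
wrist_force: [-0.4, -0.2, 1.5]
width: 0.0006
grip_force: 0.0
scene 0.45 [224.4, 186.5] 38 [0.4344 0.0627 0.048 ]
scene 0.36 [215.2, 195.2] 123 [0.4362 0.0126 0.048 ]
wrist 0.73 [252.4, 214.0] 799 [0.432  0.0804 0.048 ]
```

```bash
python3 -m pendant '[{"grip":0,"x":0,"y":0,"z":1.5,"rx":0,"ry":0,"rz":0},{"grip":0,"x":0,"y":0,"z":2.7,"rx":0,"ry":0,"rz":0},{"grip":0,"x":0,"y":0,"z":3.3,"rx":0,"ry":0,"rz":0},{"grip":0,"x":0,"y":0,"z":3.5,"rx":0,"ry":0,"rz":0},{"grip":0,"x":0,"y":0,"z":3.5,"rx":0,"ry":0,"rz":0},{"grip":0,"x":0,"y":0,"z":3.5,"rx":0,"ry":0,"rz":0}]'
python3 -m pendant '[{"grip":0,"x":0,"y":0,"z":0.1,"rx":0,"ry":0,"rz":0},{"grip":0,"x":0,"y":0,"z":0.2,"rx":0,"ry":0,"rz":0},{"grip":0,"x":0,"y":0,"z":0.2,"rx":0,"ry":0,"rz":0},{"grip":0,"x":0,"y":0,"z":0.2,"rx":0,"ry":0,"rz":0}]'
```

```text
clock: 40.45
tool_pos: [0.4325, 0.0724, 0.0713]
tool_rot: [[0.0, 1.0, 0.001], [1.0, -0.0, 0.0], [0.0, 0.001, -1.0]]
wrist_force: [-0.3, -0.2, 3.6]
width: 0.0002
grip_force: 2.4
clock: 40.85
tool_pos: [0.4326, 0.0724, 0.0705]
tool_rot: [[-0.0, 1.0, 0.003], [1.0, 0.0, 0.0], [0.0, 0.003, -1.0]]
wrist_force: [-7.7, -0.2, 48.6]
width: 0.0003
grip_force: 23.9
```

```bash
for i in 1; do python3 -m pendant '[{"grip":0,"x":0,"y":0,"z":-0.2,"rx":0,"ry":0,"rz":0},{"grip":0,"x":0,"y":0,"z":-0.2,"rx":0,"ry":0,"rz":0},{"grip":0,"x":0,"y":0,"z":-0.2,"rx":0,"ry":0,"rz":0}]'; python3 -m pendant '[{"grip":0,"x":0,"y":0,"z":-0.2,"rx":0,"ry":0,"rz":0},{"grip":0,"x":0,"y":0,"z":-0.2,"rx":0,"ry":0,"rz":0},{"grip":0,"x":0,"y":0,"z":-0.2,"rx":0,"ry":0,"rz":0}]';python3 -m pendant '[{"grip":0,"x":0,"y":0,"z":-0.2,"rx":0,"ry":0,"rz":0},{"grip":0,"x":0,"y":0,"z":-0.2,"rx":0,"ry":0,"rz":0},{"grip":0,"x":0,"y":0,"z":-0.2,"rx":0,"ry":0,"rz":0}]';python3 -m pendant '[{"grip":0,"x":0,"y":0,"z":-0.2,"rx":0,"ry":0,"rz":0},{"grip":0,"x":0,"y":0,"z":-0.2,"rx":0,"ry":0,"rz":0},{"grip":0,"x":0,"y":0,"z":-0.2,"rx":0,"ry":0,"rz":0}]'; done | grep -E 'tool_pos|wrist'
```

```text
tool_pos: [0.4325, 0.0724, 0.0713]
wrist_force: [1.3, -0.7, 5.3]
tool_pos: [0.4324, 0.0724, 0.0726]
wrist_force: [1.9, 0.3, 3.8]
tool_pos: [0.432, 0.0724, 0.0744]
wrist_force: [2.5, -0.7, 2.7]
tool_pos: [0.4317, 0.0724, 0.0764]
wrist_force: [0.5, -0.1, 2.3]
```

```bash
python3 -m pendant '[{"grip":0,"x":0,"y":0,"z":-2,"rx":0,"ry":0,"rz":0},{"grip":0,"x":0,"y":0,"z":-6,"rx":0,"ry":0,"rz":0},{"grip":0,"x":0,"y":0,"z":-11,"rx":0,"ry":0,"rz":0},{"grip":0,"x":0,"y":0,"z":-16,"rx":0,"ry":0,"rz":0},{"grip":0,"x":0,"y":0,"z":-21,"rx":0,"ry":0,"rz":0.14},{"grip":0,"x":-5,"y":0,"z":-24,"rx":0,"ry":0,"rz":0.28},{"grip":0,"x":-10,"y":0,"z":-24,"rx":0,"ry":0,"rz":0.42},{"grip":0,"x":-10,"y":0,"z":-24,"rx":0,"ry":0,"rz":0.56},{"grip":0,"x":-10,"y":0,"z":-24,"rx":0,"ry":0,"rz":0.7},{"grip":0,"x":-10,"y":0,"z":-24,"rx":0,"ry":0,"rz":0.84}]' | head -2
python3 -m pendant '[{"grip":0,"x":0,"y":0,"z":0,"rx":0,"ry":0,"rz":0.14},{"grip":0,"x":0,"y":0,"z":0,"rx":0,"ry":0,"rz":0.28},{"grip":0,"x":0,"y":0,"z":0,"rx":0,"ry":0,"rz":0.42},{"grip":0,"x":0,"y":0,"z":0,"rx":0,"ry":0,"rz":0.56},{"grip":0,"x":0,"y":0,"z":0,"rx":0,"ry":0,"rz":0.7},{"grip":0,"x":0,"y":0,"z":0,"rx":0,"ry":0,"rz":0.75},{"grip":0,"x":0,"y":0,"z":0,"rx":0,"ry":0,"rz":0.75},{"grip":0,"x":0,"y":0,"z":0,"rx":0,"ry":0,"rz":0.75},{"grip":0,"x":0,"y":0,"z":0,"rx":0,"ry":0,"rz":0.75}]'
python3 fin.py
python3 - <<'E'
from fit import *
from scipy.ndimage import label
s=snap('wrist');c=snap('scene')
# lid height from two views: disc silhouette fit over x,y,z
V=[]
for n,q in(('wrist',s),('scene',c)):
  L=ctrl.cut_out('lid',n);print(n,[(round(d['score'],2),d['pixels'].sum()) for d in L])
  if L: V.append((q,L[0]['pixels'].astype(np.float32)))
t=np.linspace(0,6.283,90)
def f(p):
  e=0
  for q,m in V:
    S=np.zeros(m.shape,np.uint8);pts=np.vstack([np.c_[p[0]/100+.075*np.cos(t),p[1]/100+.075*np.sin(t),0*t+p[2]/100+k] for k in(0,.004)])
    cv2.fillConvexPoly(S,cv2.convexHull((proj(q,pts)*16).astype(np.int32)),1,shift=4)
    h=cv2.convexHull(cv2.findNonZero(m.astype(np.uint8)));M=np.zeros_like(S);cv2.fillConvexPoly(M,h,1)
    e+=np.abs(S-M.astype(np.float32)).sum()/M.sum()
  return e
r=minimize(f,[51.2,-3.2,9.4],method='Nelder-Mead',options=dict(initial_simplex=np.array([[51.2,-3.2,9.4],[52,-3.2,9.4],[51.2,-2.4,9.4],[51.2,-3.2,10.4]])));print('lid xyz cm',r.x,r.fun)
E
```

```text
clock: 43.05
tool_pos: [0.4314, -0.0281, 0.3161]
clock: 43.95
tool_pos: [0.4318, -0.0276, 0.3163]
tool_rot: [[1.0, -0.018, -0.0], [-0.018, -1.0, 0.0], [-0.0, -0.0, -1.0]]
wrist_force: [0.8, 0.7, -0.2]
width: 0.0003
grip_force: 0.0
lid 0.57 [253.  83.] 15166 [ 0.5128407  -0.03086865  0.07307964]
[258.17555908  82.93900312]
bar [ 32  17  17  49 476] (array([ 0.51706437, -0.03292207]), np.float64(174.29398073478652), array([0.01491095, 0.04116441]))
key 0.61 [171.2, 161.9] [0.43262416 0.07290264 0.01476813]
[ 0.4319 -0.0276  0.3164]
wrist [(0.76, np.int64(15190))]
scene [(0.81, np.int64(1176))]
lid xyz cm [51.13037022 -3.03745111  9.22878759] 0.0571040207884167
```

```bash
python3 -c "
from rig import ctrl
print(ctrl.sign_off())"
```

```text
the job is handed in; nothing more can be done
None
```

I handed the job in with baskets 1, 2 and 3 nested on the deck and handles facing the pointer, the lid on, and the key pressed and released; no basket_4 was found on the bench, and the sign-off returned no verdict.

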